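Seat a filter cassette with its ejector levers

ROBOT

A 6-joint arm with a two-finger parallel gripper is mounted at the origin on a cart in front of the work surface, level with it; the furniture and walls round the work are solid. World frame = base frame: x ahead of the robot, y to its left, z up, the work surface at z = 0. Lengths are in mm, angles in degrees, forces in N, time in s.
With the tool pointing down it reaches from about 350 to 850 mm from the base axis. Payload 8.1 kg.
Tool frame: the origin (TCP) lies midway between the tips of the shut fingers; the grasp point (between the pads) lies 19 mm behind it (r.grip_depth is the distance from the TCP to the grasp point, in mm); z points along the fingers, y is the direction in which the jaws open and shut (so a half turn about z gives the same grasp; the last joint's range is limited). The gripper opens to 85 mm and grips with 20 to 120 N. Pads are 22 mm wide; open, the fingers measure 114 mm over their backs; the gripper's body (76 mm by 85 mm) begins 54 mm behind the grasp point. The pads swing forward as they close: fully open they stand 13 mm farther back than shut.
Start: joints at [-80.638, 7.471, 85.268, -0, 87.261, -4.893], TCP at [147.765, -581.525, 231.292] pointing down, gripper open.
Joint ranges: [-169.43, 169.43], [-51.17, 129.36], [1.28, 143.12], [-76.62, 256.62], [0, 156.53], [-152.29, 152.29]. Speed limits (degrees/s): [136.94, 136.94, 159.86, 180, 180, 180].

INTERFACE

Orientations are given as [roll, pitch, yaw] about the fixed x, y, z axes, in that order (R = Rz(yaw) Ry(pitch) Rx(roll)).
In Python, from bench import r, imaging gives the robot as it stands.
- The arm moves only by the shell command python3 -m creep 'ROWS' [FORCE]. ROWS is text: rows parted by semicolons, each of 7 numbers parted by spaces: the shift along the tool's x, y, z in cm, then the turn, a rotation vector about the tool's x, y, z in degrees, then the finger opening in cm, from 0 to 8.54. In form: dx dy dz ax ay az gripper; .... A call has 1 to 20 rows; each row is the pose to reach, as a shift and turn from the pose measured when the call began, along the tool's axes at that moment; what a row does not reach only later rows make up. A row lasts 1/10 s, in which the tool goes at most 50 mm and 8.59 degrees, less where a joint would pass 70% of its speed; a pose out of reach is approached as far as the arm can. A call with a gripper value outside its range is refused whole. The fingers move at their own pace and stop on an object; FORCE is the grip in N (left out, the last holds). Time passes only in rows, so rows that repeat a pose let the fingers close. It gives the time, the measured TCP pose, the force and the opening at its end, in the units of the state.
- r.sense(): the state, without advancing time (a new reading comes with each control period).
- imaging.snapshot(name): name is "scene" or "top" or "wrist"; returns the picture (480x640x3 uint8, red, green, blue); there is no depth.
- imaging.camera_info(name): a dict with "camera_matrix" (3x3 intrinsics, pixels), "R" (3x3) and "t" (3): a world point X has camera coordinates R X + t. Camera axes: x right, y down, z forward; pixel columns grow to the right and rows downward; lengths in mm; the calibration is good to about 2 mm. The wrist camera is an equidistant fisheye: a pixel r from the principal point sees the ray r / f radians off the axis. A picture is of the moment at which its call begins: read the wrist's pose just before it. camera_info takes no time and is no camera call; for the wrist camera it gives the pose at the moment of the call.
- r.hand_in(): hands the job in, once; it reports no verdict.
The state is a dict: "time": time; "joint_pos": joint angles; "qd": joint speeds; "joint_efforts": joint torques, N m; "tool_pos": TCP position; "tcp_rot": TCP orientation; "ft_force": force on the tool from outside, world axes, zero at the start; "wrist_torque": the same for the moment, N m; "finger_gap": finger opening in mm.
Only numpy, scipy, OpenCV 4.12 (cv2) and the standard library are available. Lean on these libraries where they do the work, as an engineer would, in place of code of your own. Each camera call takes 0.05 s, during which the arm holds its last target.

TASK

Fit the new white filter cassette into the water filter unit: take it from its wooden holder, lower it into the slot and let go, then swing the two blue side levers inward one after the other until each comes up hard and the cassette is fully home at both ends. Feel for the stop and do not force anything on the unit (never push on it with more than 25 N), and leave the other things on the counter where they are.

Things in the scene. Friction and masses are not known exactly. Their poses are not given: they have to be found in the camera images.
- cassette_center (a point): centre (half-way up) of the new filter cassette: upright white plate with a blue grip tab on top, 115 mm high in all, 0.3 kg, same both ways round, standing in a low wooden holder. z up, y along its width, x through its thickness. Plate 22 mm (x) by 100 mm (y), from 57.5 mm below to 27.5 mm above this point; lowest 8 mm is a narrower black foot, 16 x 94 mm
- cassette_tab (a point): centre of the cassette's grip tab, 42.5 mm above the cassette's centre: 14 mm thick (x), 44 mm wide (y), 30 mm high. Lower down an ear sticks out 16 mm at each end of the plate (132 mm over both), 8 mm high, underside 38 mm above the cassette's underside; the levers' claws press on the ears
- dock: fixed white filter unit, 150 x 204 mm; origin under the slot's middle, on the work surface; y along the slot. A 66 mm high housing stands on its +x side, 31 to 93 mm from the slot's middle. A blue lever is hinged at each end of the slot; swung inward its claw comes over the cassette's ear and presses it down; swung outward its toe lifts the ear
- slot (a point): middle of the slot's mouth, 50 mm over the work surface; axes as the unit's. Slot 24 mm (x) by 103 mm (y), with sloped black lead-ins 6 mm wide; its end walls are lower, 34 mm over the surface. A cassette put in with the levers out stands on sprung ports under its ears, its underside 24 mm below this point, give or take 4.5 mm from unit to unit, and has 6 mm to go
- left_lever (a joint): left blue lever (+y end of the unit), rad: 0 upright, + leaning outward (found at 0.88 to 1.0), - leaning inward (to -0.6). Stays where left. Swinging it in takes 3 to 7 N at the tip, 4 to 9 N once its claw presses the cassette down; then it comes up hard (12 N and more): cassette home. The angle of that stop differs from unit to unit, about -0.25 to +0.2, and must be felt
- right_lever (a joint): right blue lever (-y end of the unit), rad: 0 upright, + leaning outward (found at 0.88 to 1.0), - leaning inward (to -0.6). Stays where left. Swinging it in takes 3 to 7 N at the tip, 4 to 9 N once its claw presses the cassette down; then it comes up hard (12 N and more): cassette home. The angle of that stop differs from unit to unit, about -0.25 to +0.2, and must be felt
- left_tip (a point): centre of the free-turning roller (16 mm thick, 34 mm long along the unit's x) at the left lever's end, 60 mm from its hinge pin. The pin runs along the unit's x, 62 mm over the work surface, 82 mm from the slot's middle along y. Pushed inward from outside by a level push it swings up, from about 97 to 122 mm over the surface
- right_tip (a point): centre of the free-turning roller (16 mm thick, 34 mm long along the unit's x) at the right lever's end, 60 mm from its hinge pin. The pin runs along the unit's x, 62 mm over the work surface, 82 mm from the slot's middle along y. Pushed inward from outside by a level push it swings up, from about 97 to 122 mm over the surface
- left_port (a joint): how far the left sprung port under the cassette's left ear is pressed down, m: 0 = free, 0.006 = the ear has met the firm rubber cushion beside the port: home at that end (pressing harder squeezes the cushion 1 mm per 30 N). The port's spring pushes up with 1.5 N when free and 4 N when home
- right_port (a joint): how far the right sprung port under the cassette's right ear is pressed down, m: 0 = free, 0.006 = the ear has met the firm rubber cushion beside the port: home at that end (pressing harder squeezes the cushion 1 mm per 30 N). The port's spring pushes up with 1.5 N when free and 4 N when home
- old_cassette: the spent cassette, same shape but grey with a brown window and black tab, lying flat; leave alone
- salt: salt shaker, 44 mm wide, 90 mm high; origin under its middle; leave alone
- jar: small jar with black lid, 52 mm wide, 66 mm high; origin under its middle; leave alone
- tea_box: red cardboard box, 72 x 135 x 78 mm, at the back; origin under its middle; leave alone
- matchbox: small flat box, 36 x 53 x 14 mm, near the front edge; origin under its middle; leave alone
Mind the look-alikes: they are no part of the job. There is more than one size of the part that bears left_port; the job needs the larger.

How it is judged:
By the outcome, as a careful person would: the job done as asked, in the order asked, and still so for the second after the job is handed in, with the robot touching nothing.
It also fails if it takes over 67 s, if anything falls off the work surface, if the arm or the gripper's body presses on something with over 40 N, if the wrist force passes 120 N, or if a joint passes its speed limit or range.

## Working session

There is one attempt and no reset: what is moved stays moved. The work goes in short steps, Python scripts to look and compute and a shell command to move; the robot and the scene stay as the last step left them, time stands still between calls to the robot, and variables do not carry over. Pictures are saved under pics/ and viewed, and the job is handed in when it is done.

```bash
ls; mkdir -p pics
python3 - <<'E'
from bench import r, imaging
import cv2
print(r.sense())
for n in ("scene","top"):
    im=imaging.snapshot(n); cv2.imwrite(f"pics/{n}0.png",im[:,:,::-1])
    print(n,imaging.camera_info(n))
E
```

```text
pics
{'time': 0.0, 'joint_pos': array([-8.06386833e+01,  7.51515516e+00,  8.53309740e+01,  3.00385898e-04,
        8.72619955e+01, -4.89257376e+00]), 'qd': array([-0.09419451, -0.00205034,  0.14667282, -0.03380461,  0.10179066,
        0.06229201]), 'joint_efforts': array([ 1.42354472e-05, -5.69408727e+01, -5.00547695e+01, -2.25500463e-05,
        1.50930835e-02,  1.88823907e-05]), 'tool_pos': array([ 147.66767294, -580.96180705,  230.22770896]), 'tcp_rot': array([-1.79892295e+02, -9.52062730e-03,  1.42538669e+01]), 'ft_force': array([0.54446124, 0.15959016, 0.73946915]), 'wrist_torque': array([-0.03267462, -0.0235401 ,  0.02131605]), 'finger_gap': 85.39377471744517}
scene {'camera_matrix': array([[544.95214212,   0.        , 321.33208337],
       [  0.        , 544.95214212, 242.18832089],
       [  0.        ,   0.        ,   1.        ]]), 'R': array([[-0.55942683, -0.82876903,  0.01354673],
       [-0.50208423,  0.32581714, -0.80109589],
       [ 0.65950971, -0.45495613, -0.59838271]]), 't': array([355.22996411, 376.72843413, 823.74543383])}
top {'camera_matrix': array([[578.41789394,   0.        , 321.93068172],
       [  0.        , 578.41789394, 243.39380336],
       [  0.        ,   0.        ,   1.        ]]), 'R': array([[ 0.01202825, -0.99981176,  0.01522399],
       [-0.99472134, -0.01351587, -0.10171909],
       [ 0.10190571, -0.01392012, -0.99469667]]), 't': array([  10.66012887,  591.67261566, 1279.16474582])}
```

View pics/scene0.png

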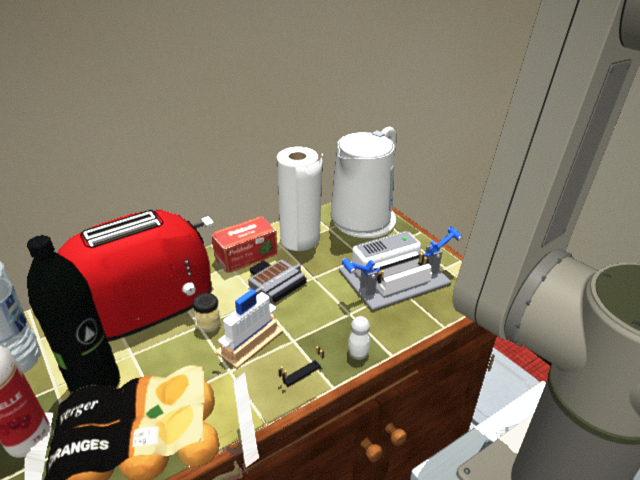

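View pics/top0.png

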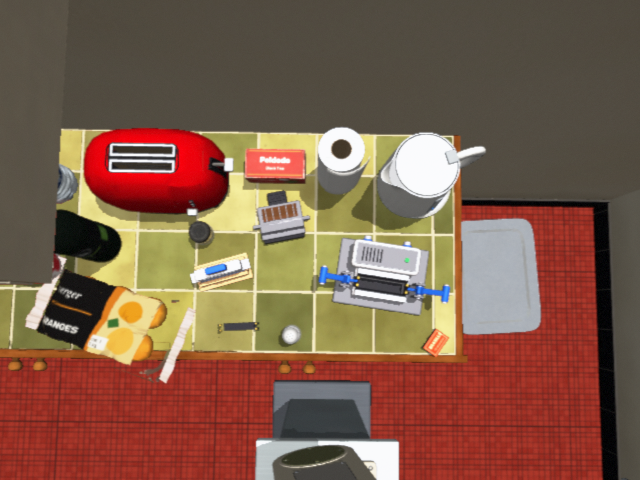

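Run:
```python
import cv2
t=cv2.imread("pics/top0.png"); s=cv2.imread("pics/scene0.png")
cv2.imwrite("pics/t_dock.png",cv2.resize(t[225:325,305:465],None,fx=5,fy=5,interpolation=cv2.INTER_CUBIC))
cv2.imwrite("pics/t_cas.png",cv2.resize(t[225:345,170:330],None,fx=5,fy=5,interpolation=cv2.INTER_CUBIC))
cv2.imwrite("pics/s_dock.png",cv2.resize(s[215:315,325:475],None,fx=5,fy=5,interpolation=cv2.INTER_CUBIC))
cv2.imwrite("pics/s_cas.png",cv2.resize(s[275:395,190:340],None,fx=5,fy=5,interpolation=cv2.INTER_CUBIC))
```

```text
(no output)
```

View pics/t_dock.png

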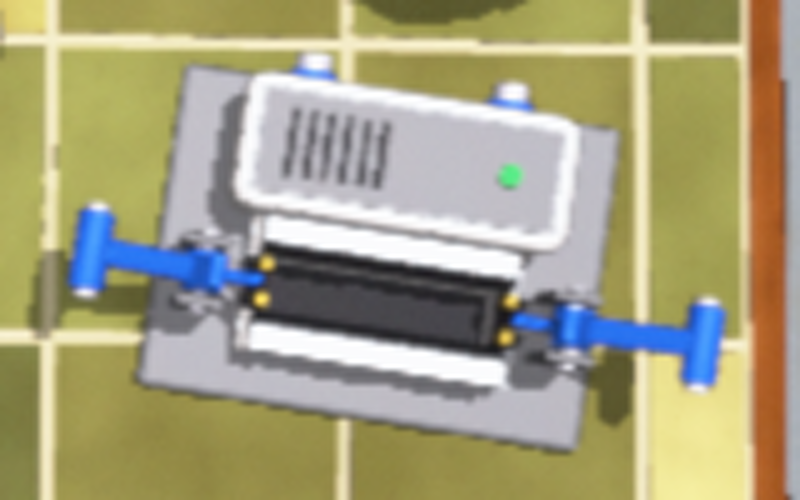

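View pics/t_cas.png

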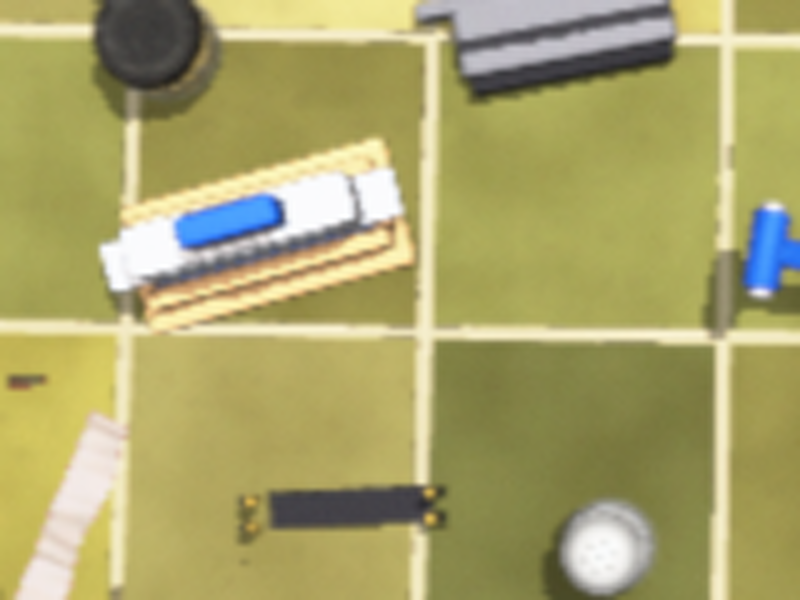

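View pics/s_dock.png

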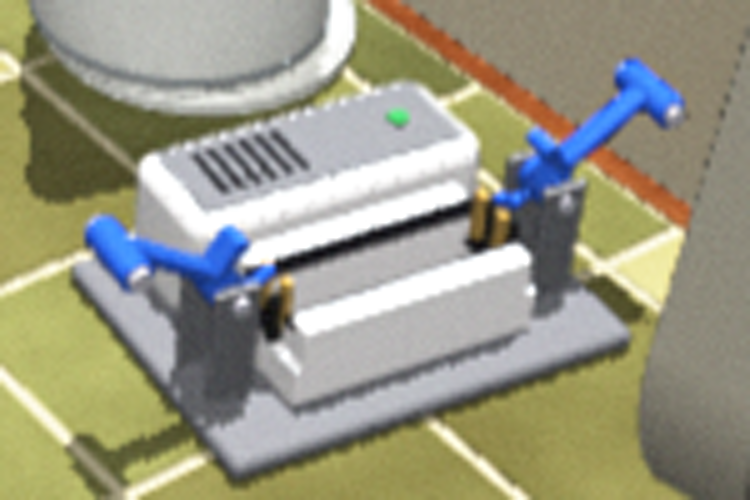

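View pics/s_cas.png

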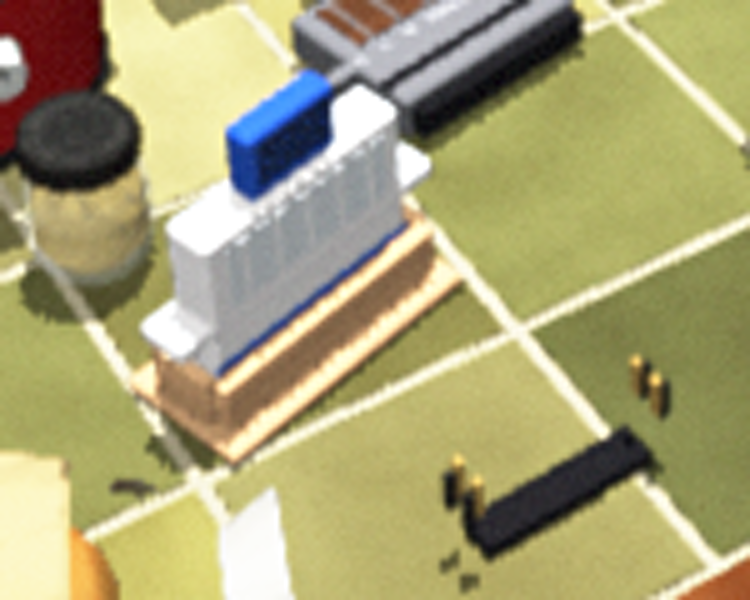

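```bash
cat > h.py <<'E'
import numpy as np
from bench import r, imaging
from scipy.optimize import least_squares
def proj(n,P):
    c=imaging.camera_info(n); X=np.asarray(P)@c["R"].T+c["t"]; K=c["camera_matrix"]
    if n=="wrist":
        th=np.arctan2(np.hypot(X[:,0],X[:,1]),X[:,2]); ph=np.arctan2(X[:,1],X[:,0])
        return np.c_[K[0,2]+K[0,0]*th*np.cos(ph),K[1,2]+K[1,1]*th*np.sin(ph)]
    u=X@K.T; return u[:,:2]/u[:,2:]
def rz(a): a=np.radians(a); return np.array([[np.cos(a),-np.sin(a),0],[np.sin(a),np.cos(a),0],[0,0,1]])
def crop(pts,off,s=5): return (np.array(pts,float)+.5)/s-.5+off
E
cat > fit1.py <<'E'
from h import *
# cassette
T=crop([(107,268),(397,193),(229,219)],(170,225)); Tm=[[0,66,-11.5],[0,-66,-11.5],[0,0,57.5]]
S=crop([(170,228),(215,248),(398,108),(362,88)],(190,275)); Sm=[[11,50,27.5],[-11,50,27.5],[-11,-50,27.5],[11,-50,27.5]]
def f(p):
    R=rz(p[3]); return np.r_[(proj("top",np.array(Tm)@R.T+p[:3])-T).ravel(),(proj("scene",np.array(Sm)@R.T+p[:3])-S).ravel()]
s=least_squares(f,[480,220,65,14]); print("cas",s.x.round(1),f(s.x).reshape(-1,2).round(1).tolist())
# dock
T=crop([(91,250),(707,342),(190,65),(618,130),(577,450),(138,382)],(305,225))
S=crop([(119,250),(650,93)],(325,215))
def g(p):
    R=rz(p[2]); a,b=p[3],p[4]
    tips=np.array([[0,82+60*np.sin(a),62+60*np.cos(a)],[0,-82-60*np.sin(b),62+60*np.cos(b)]])
    x0,z0=p[5],p[6]
    pl=np.array([[x0+75,102,z0],[x0+75,-102,z0],[x0-75,-102,z0],[x0-75,102,z0]])
    o=np.array([p[0],p[1],0])
    return np.r_[(proj("top",np.r_[tips,pl]@R.T+o)-T).ravel(),(proj("scene",tips@R.T+o)-S).ravel()]
s=least_squares(g,[470,-130,-9,.94,.94,20,10],x_scale=[10,10,1,.1,.1,10,10]); print("dock",s.x.round(2),g(s.x).reshape(-1,2).round(1).tolist())
def rayz(n,uv,z):
    c=imaging.camera_info(n); d=np.linalg.solve(c["camera_matrix"],[*uv,1])@c["R"]; o=-c["R"].T@c["t"]
    return (o+d*(z-o[2])/d[2]).round(0)
for k,uv in dict(salt=(291,335),jar=(200,232),match=(436,342),decoy=(240,326),old=(281,221)).items(): print(k,rayz("top",uv,40))
c=imaging.camera_info("wrist"); print(c, (-c["R"].T@c["t"]), r.sense()["tool_pos"])
E
python3 fit1.py
```

```text
cas [525.4 241.4  60.5  16.7] [[1.0, 0.9], [0.7, -0.5], [0.3, 0.7], [-0.9, -0.5], [-1.4, 1.2], [0.8, 0.1], [-0.3, -0.9]]
dock [ 499.72 -116.17   -7.97    1.      1.03   22.26   -7.12] [[0.7, -0.1], [0.2, 0.3], [-0.7, -0.3], [0.2, -0.0], [-0.2, 0.0], [0.1, 0.2], [-0.3, 0.3], [0.0, -0.2]]
salt [386.  84.  40.]
jar [612. 292.  40.]
match [ 374. -237.   40.]
decoy [405. 197.  40.]
old [640. 111.  40.]
{'camera_matrix': array([[371.64829954,   0.        , 315.9683923 ],
       [  0.        , 371.64829954, 238.36782737],
       [  0.        ,   0.        ,   1.        ]]), 'R': array([[ 0.24662746, -0.96910811, -0.00209041],
       [-0.92795457, -0.23677517,  0.28781562],
       [-0.27941941, -0.06904343, -0.95768356]]), 't': array([-599.45379694,  -38.35522965,  379.66812158])} [ 218.33649818 -563.80351324  373.38804598] [ 147.70766989 -580.9851513   230.3325039 ]
```

```bash
cat > go.py <<'E'
import sys
from h import *
from scipy.spatial.transform import Rotation as Ro
def rows(x,y,z,yaw,roll=180,pitch=0):
    s=r.sense(); R0=Ro.from_euler("xyz",s["tcp_rot"],degrees=True); R1=Ro.from_euler("xyz",[roll,pitch,yaw],degrees=True)
    d=R0.inv().apply(np.array([x,y,z])-s["tool_pos"])/10; a=(R0.inv()*R1).as_rotvec(degrees=True)
    print("t",round(s["time"],2),"d",d.round(2),"a",a.round(1),"dist",np.linalg.norm(d).round(1))
if __name__=="__main__": rows(*map(float,sys.argv[1:]))
E
python3 go.py 480 -116 300 82
```

```text
t 0.1 d [ 43.66 -36.89  -6.9 ] a [ -0.1  -0.1 -67.7] dist 57.6
```

```bash
R='43.66 -36.89 -6.9 0 0 -67.7 8.5'; python3 -m creep '5 -4 -6.9 0 0 -8 8.5;10 -8 -6.9 0 0 -16 8.5;15 -12 -6.9 0 0 -24 8.5;20 -16.5 -6.9 0 0 -32 8.5;25 -21 -6.9 0 0 -40 8.5;29 -24.5 -6.9 0 0 -48 8.5;33 -28 -6.9 0 0 -55 8.5;37 -31.5 -6.9 0 0 -60 8.5;41 -34.5 -6.9 0 0 -65 8.5;43.7 -36.9 -6.9 0 0 -67.7 8.5;43.7 -36.9 -6.9 0 0 -67.7 8.5;43.7 -36.9 -6.9 0 0 -67.7 8.5;43.7 -36.9 -6.9 0 0 -67.7 8.5'
python3 - <<'E'
from h import *; import cv2
print(r.sense()["tool_pos"],r.sense()["tcp_rot"],r.sense()["ft_force"])
im=imaging.snapshot("wrist"); cv2.imwrite("pics/w_dock.png",im[:,:,::-1])
E
```

```text
time: 1.4
tool_pos: [482.1, -111.5, 299.4]
tcp_rot: [-179.9, -0.2, 82.3]
ft_force: [-0.8, -1.1, -0.2]
finger_gap: 85.2
[ 482.11033624 -111.53673569  299.38394031] [-179.9418752    -0.19915165   82.27302362] [-0.77843914 -1.06162797 -0.20572841]
```

View pics/w_dock.png

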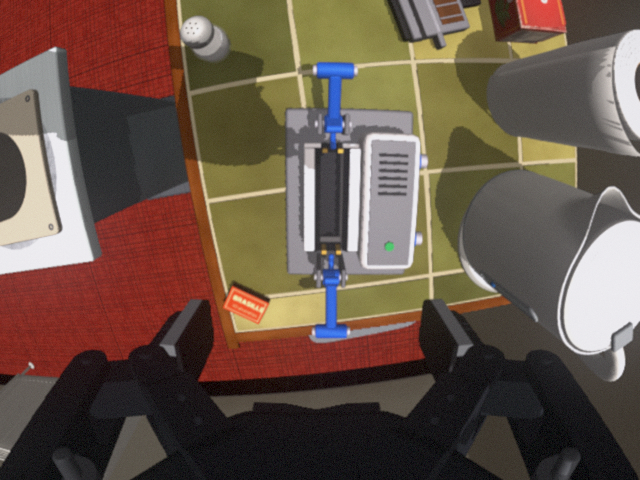

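Run:
```python
import cv2
t=cv2.imread("pics/w_dock.png")
cv2.imwrite("pics/w_dA.png",cv2.resize(t[55:205,280:430],None,fx=4,fy=4,interpolation=cv2.INTER_CUBIC))
cv2.imwrite("pics/w_dB.png",cv2.resize(t[200:345,280:430],None,fx=4,fy=4,interpolation=cv2.INTER_CUBIC))
```

```text
(no output)
```

View pics/w_dA.png

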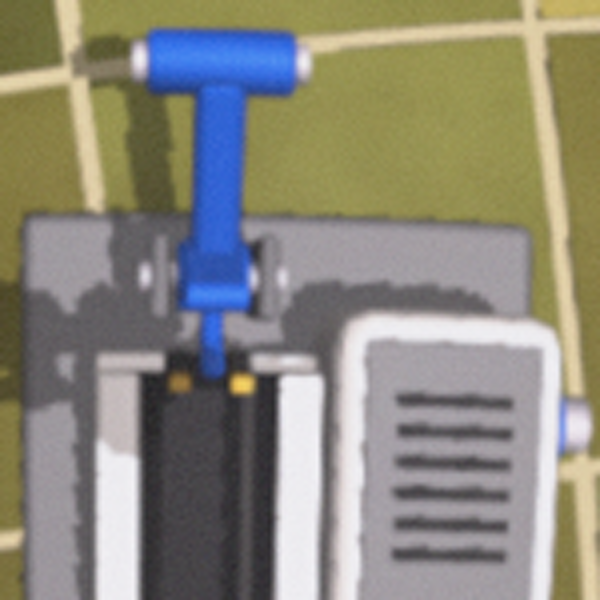

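View pics/w_dB.png

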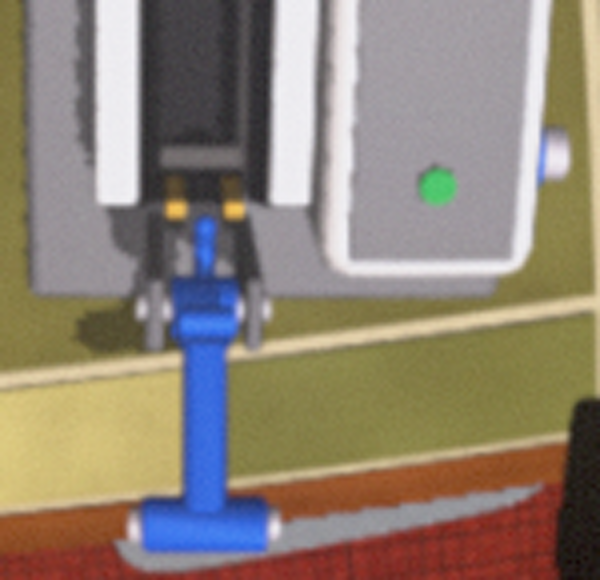

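```bash
cat > fit2.py <<'E'
from h import *
T=crop([(91,250),(707,342)],(305,225)); S=crop([(119,250),(650,93)],(325,215))
W=np.r_[crop([(222,62)],(280,55),4),crop([(205,525)],(280,200),4),crop([(214,276)],(280,55),4),crop([(203,308)],(280,200),4),crop([(208.5,450)],(280,55),4),crop([(206,100)],(280,200),4)]
def g(p,sep=False):
    R=rz(p[2]); a,b=p[3],p[4]
    tips=np.array([[0,82+60*np.sin(a),62+60*np.cos(a)],[0,-82-60*np.sin(b),62+60*np.cos(b)]])
    o=np.array([p[0],p[1],0])
    w=np.r_[tips,[[0,82,62],[0,-82,62],[0,p[5],50],[0,p[6],50]]]
    rt=(proj("top",tips@R.T+o)-T).ravel(); rs=(proj("scene",tips@R.T+o)-S).ravel(); rw=(proj("wrist",w@R.T+o)-W).ravel()
    if sep=="w": return np.r_[rw,.05*(p[3:5]-1)]
    return np.r_[rt,rs,rw]
for m in (False,"w"):
    s=least_squares(g,[499,-116,-8,1,1,20,-20],x_scale=[10,10,1,.1,.1,10,10],args=(m,)); print(s.x.round(2),g(s.x).reshape(-1,2).round(1).tolist())
E
python3 fit2.py
```

```text
[ 496.7  -118.04   -8.14    1.01    0.95   36.24  -26.56] [[1.4, 1.1], [0.2, 1.7], [1.1, 0.9], [1.0, -0.9], [0.2, -0.7], [0.1, -0.8], [0.2, 0.1], [0.5, -0.7], [0.6, 0.0], [0.3, 0.0]]
[ 496.34 -118.39   -8.13    1.      0.99   36.64  -26.16] [[1.7, 1.3], [0.8, 2.0], [1.5, 0.7], [1.6, -0.2], [-0.1, 0.0], [-0.3, -0.3], [-0.1, 0.5], [0.2, -0.3], [0.3, 0.0], [0.0, 0.0]]
```

```bash
python3 go.py 525 238 240 106.7
```

```text
t 1.45 d [35.42 -0.39  6.01] a [ -0.1  -0.1 -24.5] dist 35.9
```

```bash
python3 -m creep '5 0 0 0 0 -4 8.5;10 0 0 0 0 -8 8.5;15 0 0 0 0 -12 8.5;20 0 0 0 0 -16 8.5;25 -0.2 1 0 0 -20 8.5;30 -0.4 3 0 0 -24.5 8.5;33 -0.4 5 0 0 -24.5 8.5;35.4 -0.4 6 0 0 -24.5 8.5;35.4 -0.4 6 0 0 -24.5 8.5;35.4 -0.4 6 0 0 -24.5 8.5'
python3 - <<'E'
from h import *; import cv2
im=imaging.snapshot("wrist"); cv2.imwrite("pics/w_cas.png",im[:,:,::-1])
E
```

```text
time: 2.45
tool_pos: [524.9, 236.8, 239.6]
tcp_rot: [-179.9, -0.1, 106.7]
ft_force: [0.2, -0.7, -0.2]
finger_gap: 84.9
```

View pics/w_cas.png

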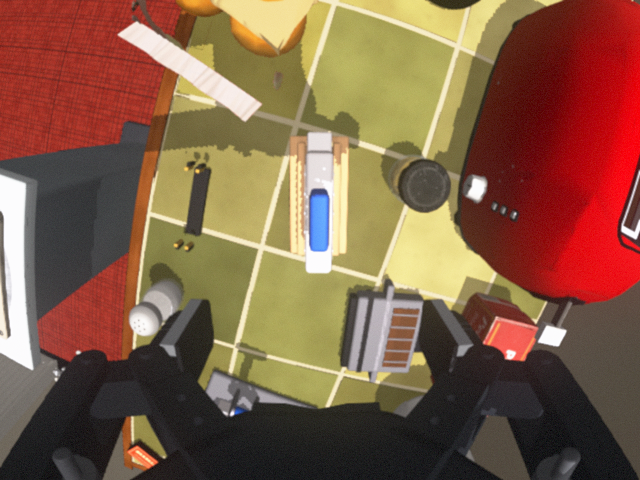

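Run:
```python
import cv2
t=cv2.imread("pics/w_cas.png")
cv2.imwrite("pics/w_cA.png",cv2.resize(t[120:285,270:370],None,fx=3.6*1.0,fy=3.6,interpolation=cv2.INTER_CUBIC))
```

```text
(no output)
```

View pics/w_cA.png

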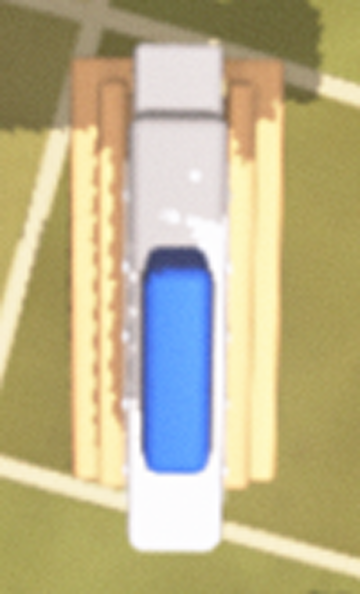

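```bash
cat > fit3.py <<'E'
from h import *
W=crop([(147,268),(212,268),(145,470),(208,470),(134,118),(225,120),(128,550),(221,550)],(270,120),3.6)
M=np.array([[-7,22,57.5],[7,22,57.5],[-7,-22,57.5],[7,-22,57.5],[-11,50,27.5],[11,50,27.5],[-11,-50,27.5],[11,-50,27.5]])
f=lambda p:(proj("wrist",M@rz(p[3]).T+p[:3])-W).ravel()
s=least_squares(f,[525,241,60,16]); print(s.x.round(1),f(s.x).reshape(-1,2).round(1).tolist())
f2=lambda p:f(np.r_[p[:2],61,p[2]])
s=least_squares(f2,[525,241,16]); print(s.x.round(1),f2(s.x).reshape(-1,2).round(1).tolist())
E
python3 fit3.py; python3 go.py 522.5 238.5 93 106.7
```

```text
[525.4 241.6  59.6  16.1] [[-0.7, -0.4], [0.5, -0.2], [-0.5, 1.1], [0.5, 1.3], [-1.2, 0.3], [1.3, 0.1], [0.1, -1.4], [-0.1, -1.1]]
[525.3 241.9  16.1] [[-0.7, -0.5], [0.6, -0.3], [-0.5, 1.3], [0.6, 1.5], [-1.3, 0.0], [1.3, -0.2], [0.0, -1.1], [-0.0, -0.9]]
t 2.5 d [ 0.25 -0.2  14.74] a [-0.  -0.1 -0. ] dist 14.7
```

```bash
python3 go.py 525.4 241.6 93 106.2
```

```text
t 2.5 d [ 0.46  0.17 14.74] a [-0.  -0.1  0.5] dist 14.7
```

Lower with the fingers straddling the tab, then close with 50 N.

```bash
python3 -m creep '0.46 0.17 4 0 0 0.5 5;0.46 0.17 8 0 0 0.5 5;0.46 0.17 11 0 0 0.5 5;0.46 0.17 13.5 0 0 0.5 5;0.46 0.17 14.74 0 0 0.5 5;0.46 0.17 14.74 0 0 0.5 5;0.46 0.17 14.74 0 0 0.5 5' 50
python3 - <<'E'
from h import *; import cv2
print(r.sense()["tool_pos"],r.sense()["tcp_rot"])
im=imaging.snapshot("wrist"); cv2.imwrite("pics/w_g0.png",im[:,:,::-1])
E
```

```text
time: 3.2
tool_pos: [526.5, 241.2, 94.7]
tcp_rot: [179.9, -0.1, 106.1]
ft_force: [1.5, -0.1, 0.5]
finger_gap: 50.1
[526.5300647  241.15012557  94.70821323] [ 1.79929145e+02 -1.13395984e-01  1.06102968e+02]
```

View pics/w_g0.png

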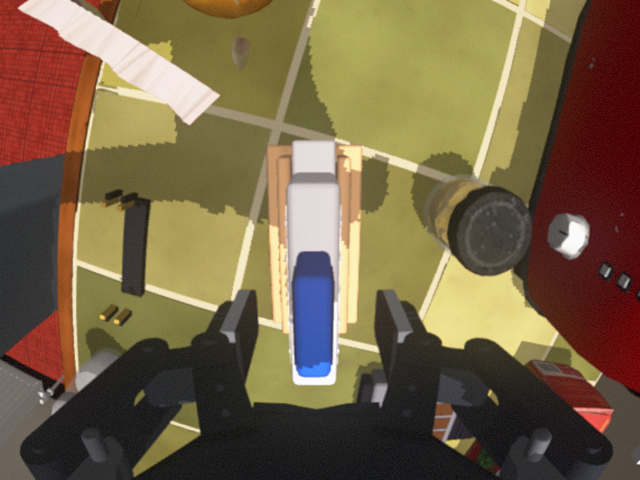

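```bash
python3 -m creep '0 0 0.15 0 0 0 3;0 0 0.15 0 0 0 2.2;0 0 0.15 0 0 0 1.2;0 0 0.15 0 0 0 1.0;0 0 0.15 0 0 0 0.8;0 0 0.15 0 0 0 0.8;0 0 0.15 0 0 0 0.8;0 0 0.15 0 0 0 0.8' 50; python3 -c "
from h import *
print(r.sense()['wrist_torque'])"
```

```text
time: 4.05
tool_pos: [527.6, 241.8, 95.0]
tcp_rot: [179.8, -0.1, 106.1]
ft_force: [-1.1, -0.5, 6.2]
finger_gap: 12.9
[-0.13110552  0.35802783 -0.05766721]
```

```bash
python3 -m creep '0 0 -1 0 0 0 0.8;0 0 -2 0 0 0 0.8;0 0 -3 0 0 0 0.8;0 0 -5 0 0 0 0.8;0 0 -7 0 0 0 0.8;0 0 -9 0 0 0 0.8;0 0 -11 0 0 0 0.8;0 0 -13 0 0 0 0.8;0 0 -13 0 0 0 0.8;0 0 -13 0 0 0 0.8'
python3 - <<'E'
from h import *; import cv2
print(r.sense()["wrist_torque"])
im=imaging.snapshot("wrist"); cv2.imwrite("pics/w_g1.png",im[:,:,::-1])
E
python3 go.py 496.5 -118.2 235 81.9
```

```text
time: 5.05
tool_pos: [527.4, 241.5, 225.4]
tcp_rot: [179.7, -0.1, 106.1]
ft_force: [-0.8, -0.3, -3.4]
finger_gap: 13.2
[ 0.00527476  0.02203417 -0.01280415]
t 5.1 d [-33.69 -12.89  -1.19] a [ 0.2 -0.2 24.2] dist 36.1
```

View pics/w_g1.png

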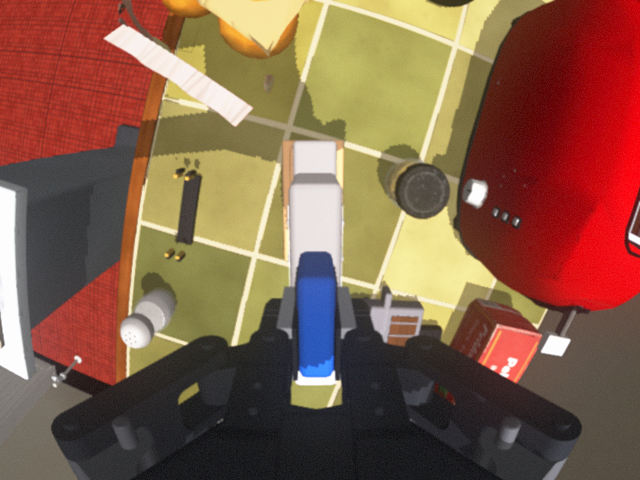

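Run:
```python
import cv2
t=cv2.imread("pics/w_g1.png")
cv2.imwrite("pics/w_gA.png",cv2.resize(t[130:400,255:385],None,fx=3,fy=3,interpolation=cv2.INTER_CUBIC)[:600])
cv2.imwrite("pics/w_gB.png",cv2.resize(t[240:395,270:370],None,fx=3.8,fy=3.8,interpolation=cv2.INTER_CUBIC))
```

```text
(no output)
```

View pics/w_gA.png

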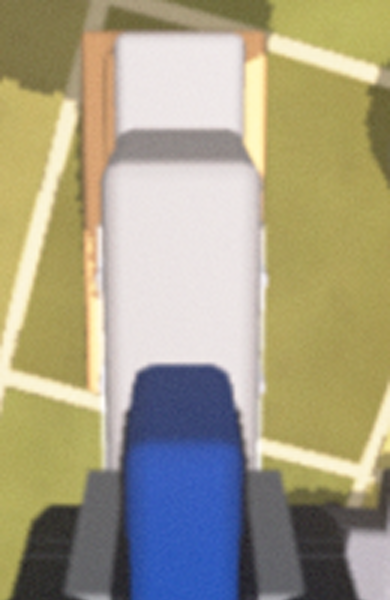

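View pics/w_gB.png

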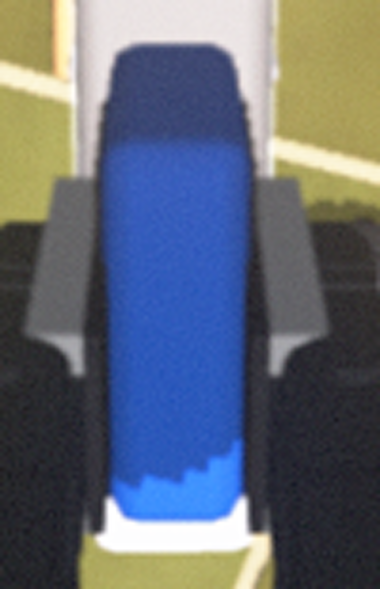

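```bash
cat > fit4.py <<'E'
from h import *
from scipy.spatial.transform import Rotation as Ro
A=lambda u,v:crop([(u,v)],(255,130),3)[0]; B=lambda u,v:crop([(u,v)],(270,240),3.8)[0]
W=np.array([A(180.5,36),A(108,160),A(258,160),A(185,440),B(177,517),B(173,550)])
M=np.array([[0,66,-11.5],[-11,50,27.5],[11,50,27.5],[0,22,57.5],[0,-22,57.5],[0,-50,27.5]])
f=lambda p:(proj("wrist",M@rz(p[3]).T+p[:3])-W).ravel()
s=least_squares(f,[525,241,190,16]); p=s.x; print(p.round(1),f(p).reshape(-1,2).round(1).tolist())
q=r.sense(); R0=Ro.from_euler("xyz",q["tcp_rot"],degrees=True); print("cassette centre in tool",R0.inv().apply(p[:3]-q["tool_pos"]).round(1),"yaw diff",q["tcp_rot"][2]-p[3])
E
python3 fit4.py
```

```text
[525.9 242.1 189.5  16.2] [[0.7, -0.2], [-2.0, 0.6], [1.9, 0.5], [-0.5, -0.7], [-0.3, 0.6], [0.6, -1.0]]
cassette centre in tool [ 1.  -0.7 34.6] yaw diff 89.95445167448096
```

```bash
python3 go.py 496.5 -119.2 238 81.9
```

```text
t 5.1 d [-33.79 -12.92  -1.49] a [ 0.2 -0.2 24.2] dist 36.2
```

```bash
python3 -m creep '-1 -0.4 -1.5 0 0 1 0.8;-3 -1.2 -1.5 0 0 3 0.8;-6 -2.3 -1.5 0 0 6 0.8;-9.5 -3.6 -1.5 0 0 9 0.8;-13 -5 -1.5 0 0 12 0.8;-17 -6.5 -1.5 0 0 15 0.8;-21 -8 -1.5 0 0 18 0.8;-25 -9.6 -1.5 0 0 21 0.8;-28.5 -10.9 -1.5 0 0 23 0.8;-31.5 -12.1 -1.5 0.2 -0.2 24.2 0.8;-33.2 -12.7 -1.5 0.2 -0.2 24.2 0.8;-33.8 -12.9 -1.5 0.2 -0.2 24.2 0.8;-33.8 -12.9 -1.5 0.2 -0.2 24.2 0.8;-33.8 -12.9 -1.5 0.2 -0.2 24.2 0.8'; python3 go.py 496.5 -119.2 160 81.9
```

```text
time: 6.5
tool_pos: [496.5, -118.7, 238.0]
tcp_rot: [-179.9, 0.0, 81.9]
ft_force: [-1.0, 0.4, -3.0]
finger_gap: 13.3
t 6.5 d [-0.05  0.01  7.8 ] a [-0.1  0.   0. ] dist 7.8
```

```bash
python3 -m creep '0 0 2 0 0 0 0.8;0 0 4 0 0 0 0.8;0 0 6 0 0 0 0.8;0 0 7.3 0 0 0 0.8;0 0 7.8 0 0 0 0.8;0 0 7.8 0 0 0 0.8;0 0 7.8 0 0 0 0.8'
python3 - <<'E'
from h import *; import cv2
for n in("wrist","scene","top"):
    im=imaging.snapshot(n)[:,:,::-1]; cv2.imwrite(f"pics/{n}_a.png",im)
    if n=="wrist": cv2.imwrite("pics/wa.png",cv2.resize(im[40:240,230:430],None,fx=3,fy=3,interpolation=cv2.INTER_CUBIC))
    if n=="scene": cv2.imwrite("pics/sa.png",cv2.resize(im[170:320,325:475],None,fx=4,fy=4,interpolation=cv2.INTER_CUBIC))
print(r.sense()["tool_pos"])
E
```

```text
time: 7.2
tool_pos: [497.1, -118.7, 161.0]
tcp_rot: [180.0, 0.0, 81.9]
ft_force: [-1.2, 0.3, -3.0]
finger_gap: 13.3
[ 497.18332871 -118.92810948  161.18054161]
```

View pics/wa.png

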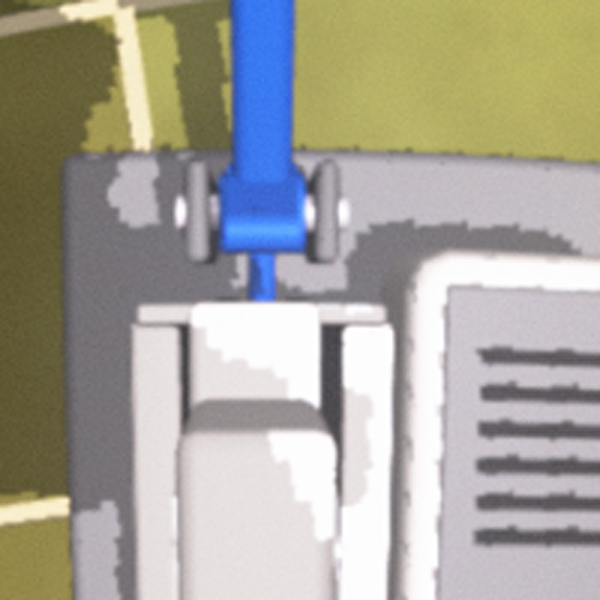

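View pics/sa.png

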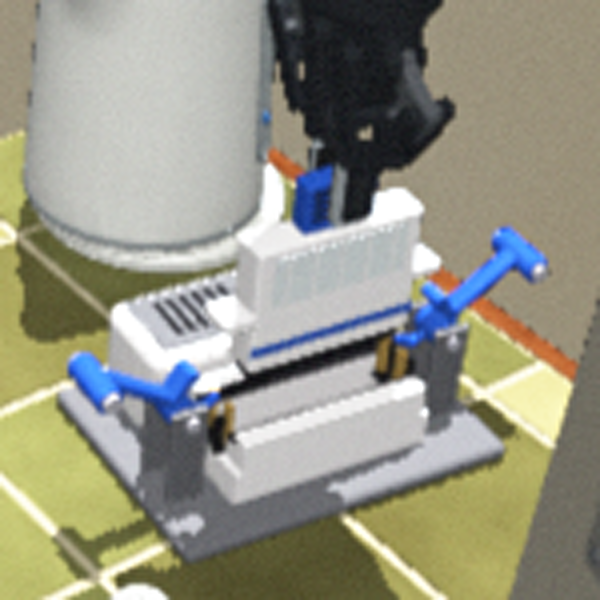

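View pics/wrist_a.png

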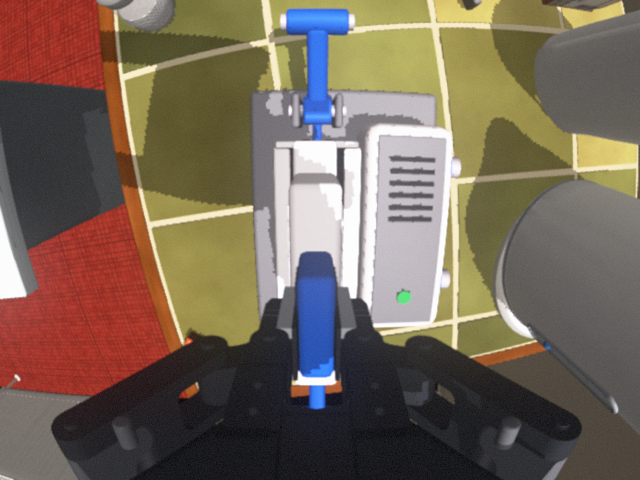

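```bash
cat > fit5.py <<'E'
from h import *
from scipy.spatial.transform import Rotation as Ro
A=lambda u,v:crop([(u,v)],(230,40),3)[0]
W=np.array([A(262.5,211),A(263.5,350),[317.,21.],[317.,398.]])
def g(p):
    R=rz(p[2]); w=np.array([[0,82,62],[0,p[3],50],[0,82+60*np.sin(1),62+60*np.cos(1)],[0,-82-60*p[4]*np.sin(1),62+60*p[4]*np.cos(1)]])
    return (proj("wrist",w@R.T+[p[0],p[1],0])-W).ravel()
s=least_squares(g,[497,-118,-8,40,.5],x_scale=[10,10,1,10,.3]); print("dock",s.x.round(2),g(s.x).reshape(-1,2).round(1).tolist())
W2=np.array([A(254,303),A(183,430),A(335,430)]); M=np.array([[0,66,-11.5],[-11,50,27.5],[11,50,27.5]])
q=r.sense(); yaw=q["tcp_rot"][2]-90
f=lambda p:(proj("wrist",M@rz(yaw).T+p[:3])-W2).ravel()
s2=least_squares(f,[497,-118,126]); print("cas",s2.x.round(1),f(s2.x).reshape(-1,2).round(1).tolist())
print(rz(s.x[2]).T@(s2.x-[s.x[0],s.x[1],0]), q["tool_pos"],q["tcp_rot"])
E
python3 fit5.py
```

```text
dock [ 498.18 -115.53   -8.01   51.01    0.78] [[-0.0, 0.2], [-0.4, 0.0], [0.2, -0.1], [0.1, -0.0]]
cas [ 496.7 -118.4  120.7] [[1.3, 1.1], [-1.2, -0.4], [0.2, -0.4]]
[ -1.02494814  -3.07856687 120.70651843] [ 497.18332871 -118.92810948  161.18054161] [1.79953512e+02 4.69466271e-02 8.19300167e+01]
```

Run:
```python
import cv2
t=cv2.imread("pics/scene_a.png")
cv2.imwrite("pics/sb.png",cv2.resize(t[210:310,340:440],None,fx=6,fy=6,interpolation=cv2.INTER_CUBIC))
```

```text
(no output)
```

View pics/sb.png

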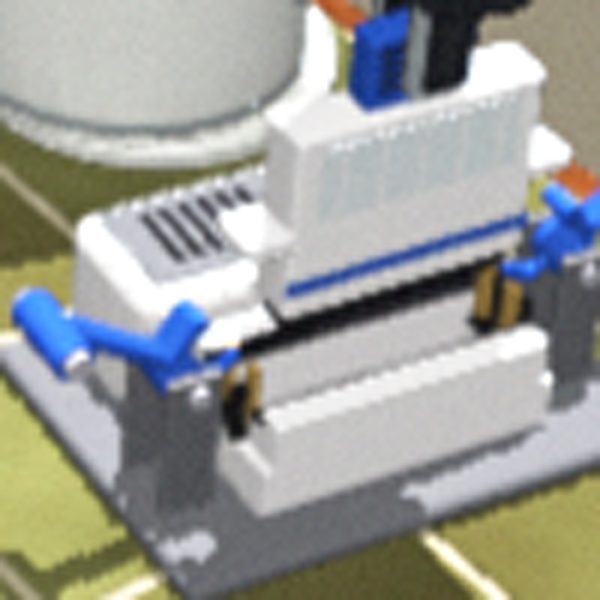

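View pics/top_a.png

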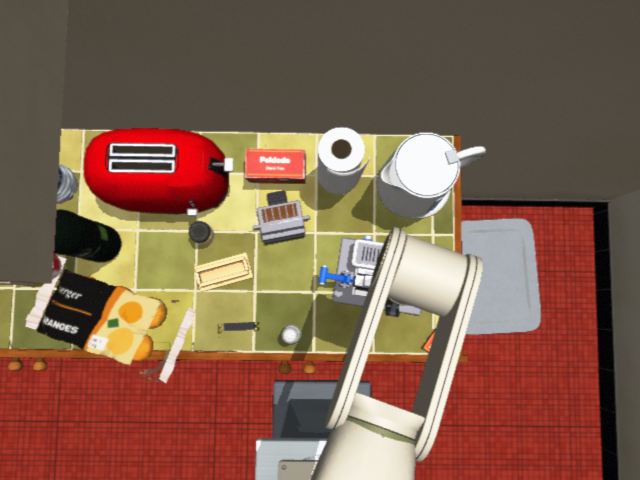

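```bash
cat > fit6.py <<'E'
from h import *
B=lambda u,v:crop([(u,v)],(340,210),6)[0]
S=np.array([B(50,333),crop([(520,256)],(325,170),4)[0]])
def g(p):
    R=rz(-8.1); a,b=1.,.98
    t=np.array([[0,82+60*np.sin(a),62+60*np.cos(a)],[0,-82-60*np.sin(b),62+60*np.cos(b)]])
    return (proj("scene",t@R.T+[p[0],p[1],0])-S).ravel()
s=least_squares(g,[497,-118]); print("dock",s.x.round(2),g(s.x).reshape(-1,2).round(1).tolist())
C=np.array([B(268,115),B(300,130),B(543,72)]); M=np.array([[11,50,27.5],[-11,50,27.5],[-11,-50,27.5]])
f=lambda p:(proj("scene",M@rz(-8.1).T+p[:3])-C).ravel()
q=least_squares(f,[497,-118,126]); print("cas",q.x.round(1),f(q.x).reshape(-1,2).round(1).tolist())
print(rz(-8.1).T@(q.x-[s.x[0],s.x[1],0]))
E
python3 fit6.py
```

```text
dock [ 497.55 -114.58] [[0.2, 0.5], [-0.2, -0.6]]
cas [ 522.7 -141.5  104.9] [[0.0, -1.4], [0.2, 1.6], [-0.3, -0.2]]
[ 28.64419737 -23.07455723 104.88910699]
```

```bash
cat >> fit6.py <<'E'
for z in (124,126.5):
    f2=lambda p:f([p[0],p[1],z])
    q=least_squares(f2,[497,-118]); print("cas",z,q.x.round(1),f2(q.x).reshape(-1,2).round(1).tolist(), (rz(-8.1).T@np.r_[q.x-s.x,0]).round(1))
E
python3 fit6.py
```

```text
dock [ 497.55 -114.58] [[0.2, 0.5], [-0.2, -0.6]]
cas [ 522.7 -141.5  104.9] [[0.0, -1.4], [0.2, 1.6], [-0.3, -0.2]]
[ 28.64419737 -23.07455723 104.88910699]
cas 124 [ 503.1 -122.1] [[-0.5, -1.5], [-0.1, 1.8], [0.6, -0.4]] [ 6.5 -6.7  0. ]
cas 126.5 [ 500.5 -119.6] [[-0.5, -1.5], [-0.2, 1.8], [0.7, -0.5]] [ 3.6 -4.5  0. ]
```

```bash
python3 -m creep '0.25 0.07 0.5 0 0 0 0.8;0.25 0.07 1 0 0 0 0.8;0.25 0.07 1.5 0 0 0 0.8;0.25 0.07 2 0 0 0 0.8;0.25 0.07 2.3 0 0 0 0.8;0.25 0.07 2.3 0 0 0 0.8;0.25 0.07 2.3 0 0 0 0.8'
python3 - <<'E'
from h import *; import cv2
im=imaging.snapshot("wrist")[:,:,::-1]
cv2.imwrite("pics/wb.png",cv2.resize(im[40:240,230:430],None,fx=3,fy=3,interpolation=cv2.INTER_CUBIC))
im=imaging.snapshot("scene")[:,:,::-1]
cv2.imwrite("pics/sc.png",cv2.resize(im[210:310,340:440],None,fx=6,fy=6,interpolation=cv2.INTER_CUBIC))
print(r.sense()["tool_pos"])
E
```

```text
time: 8.05
tool_pos: [498.2, -116.6, 138.1]
tcp_rot: [180.0, 0.0, 81.9]
ft_force: [0.7, -0.3, -3.0]
finger_gap: 13.0
[ 498.43261763 -116.63695592  138.43951035]
```

View pics/wb.png

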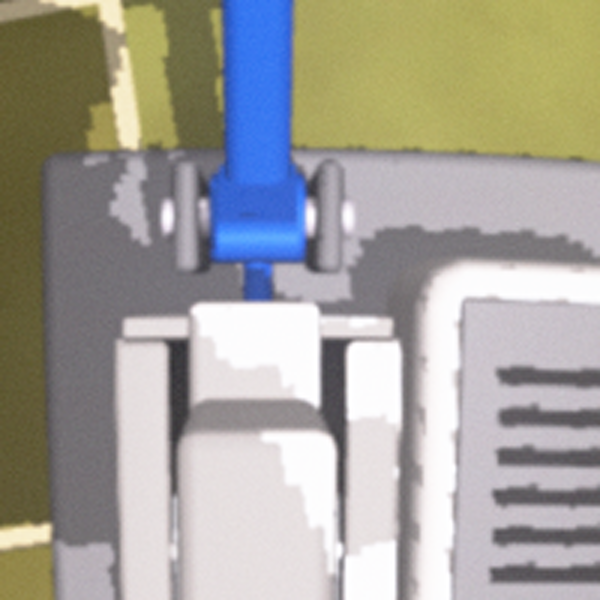

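View pics/sc.png

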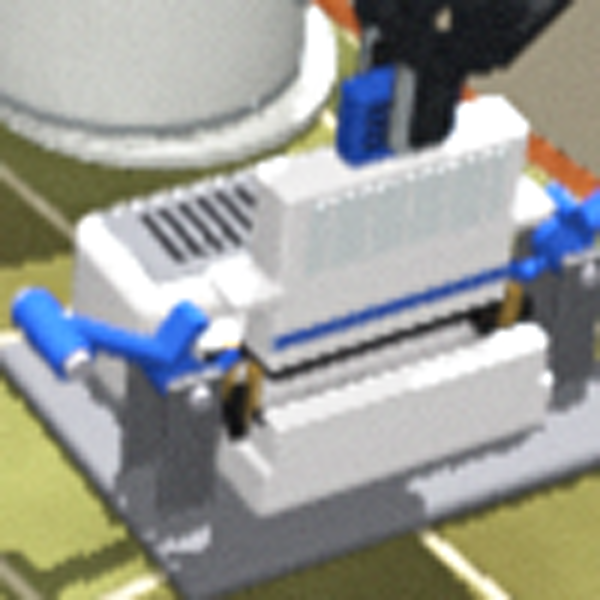

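```bash
python3 -m creep '0 0 0.2 0 0 0 0.8;0 0 0.4 0 0 0 0.8;0 0 0.6 0 0 0 0.8;0 0 0.8 0 0 0 0.8;0 0 0.8 0 0 0 0.8'; python3 -c "
from h import *
print(r.sense()['wrist_torque'])"
```

```text
time: 8.65
tool_pos: [498.1, -116.6, 129.9]
tcp_rot: [180.0, 0.0, 81.9]
ft_force: [0.1, -0.7, -3.4]
finger_gap: 13.1
[0.04751658 0.01456681 0.0135261 ]
```

```bash
python3 -m creep '0 0 0.15 0 0 0 0.8;0 0 0.3 0 0 0 0.8;0 0 0.45 0 0 0 0.8;0 0 0.45 0 0 0 0.8'; python3 -c "
from h import *
print(r.sense()['wrist_torque'])"
```

```text
time: 9.05
tool_pos: [498.0, -116.5, 125.2]
tcp_rot: [180.0, 0.0, 81.9]
ft_force: [-0.6, 0.6, -3.8]
finger_gap: 13.1
[ 0.03645285 -0.01270961 -0.01364862]
```

```bash
python3 -m creep '0 0 0.1 0 0 0 0.8;0 0 0.2 0 0 0 0.8;0 0 0.3 0 0 0 0.8;0 0 0.3 0 0 0 0.8'; python3 -c "
from h import *
print(r.sense()['wrist_torque'])";python3 -m creep '0 0 0.1 0 0 0 0.8;0 0 0.2 0 0 0 0.8;0 0 0.2 0 0 0 0.8'; python3 -c "
from h import *
print(r.sense()['wrist_torque'])"
```

```text
time: 9.45
tool_pos: [498.0, -116.5, 122.0]
tcp_rot: [180.0, 0.0, 81.9]
ft_force: [1.1, -0.1, -3.1]
finger_gap: 13.3
[-0.07917831 -0.1267577  -0.03912866]
time: 9.75
tool_pos: [498.0, -116.5, 119.9]
tcp_rot: [180.0, 0.0, 81.9]
ft_force: [1.3, 0.1, -3.6]
finger_gap: 13.1
[-0.06192704 -0.12042484 -0.05120731]
```

```bash
python3 -m creep '0 0.05 0.1 0 0 0 0.8;0 0.05 0.2 0 0 0 0.8;0 0.05 0.2 0 0 0 0.8'; python3 -c "
from h import *
print(r.sense()['wrist_torque'])";python3 -m creep '0 0 0.1 0 0 0 0.8;0 0 0.2 0 0 0 0.8;0 0 0.2 0 0 0 0.8'; python3 -c "
from h import *
print(r.sense()['wrist_torque'])"
```

```text
time: 10.05
tool_pos: [498.3, -116.5, 117.6]
tcp_rot: [-180.0, 0.0, 81.9]
ft_force: [-0.0, 1.4, -2.3]
finger_gap: 13.1
[ 0.00175931  0.00213932 -0.00036866]
time: 10.35
tool_pos: [498.2, -116.5, 115.4]
tcp_rot: [-180.0, 0.0, 81.9]
ft_force: [-0.8, 0.6, -3.1]
finger_gap: 13.1
[-0.04268162  0.04069855  0.02133849]
```

```bash
for i in 1 ; do python3 -m creep '0 0 0.1 0 0 0 0.8;0 0 0.15 0 0 0 0.8;0 0 0.15 0 0 0 0.8'; python3 -c "
from h import *
print(r.sense()['wrist_torque'])"; done; python3 -m creep '0 0 0.1 0 0 0 0.8;0 0 0.15 0 0 0 0.8;0 0 0.15 0 0 0 0.8'; python3 -c "
from h import *; import cv2
print(r.sense()['wrist_torque'])
im=imaging.snapshot('scene')[:,:,::-1]
cv2.imwrite('pics/sd.png',cv2.resize(im[210:310,340:440],None,fx=6,fy=6,interpolation=cv2.INTER_CUBIC))
"
```

```text
time: 10.65
tool_pos: [498.6, -116.5, 114.6]
tcp_rot: [180.0, 0.0, 81.9]
ft_force: [-1.7, 1.4, 3.5]
finger_gap: 13.5
[ 0.34927858  0.31805837 -0.01728156]
time: 10.95
tool_pos: [499.2, -116.6, 114.3]
tcp_rot: [179.9, 0.0, 81.9]
ft_force: [-2.9, 0.9, 9.2]
finger_gap: 12.9
[ 3.98331704e-01  6.19898721e-01 -7.39451849e-05]
```

View pics/sd.png

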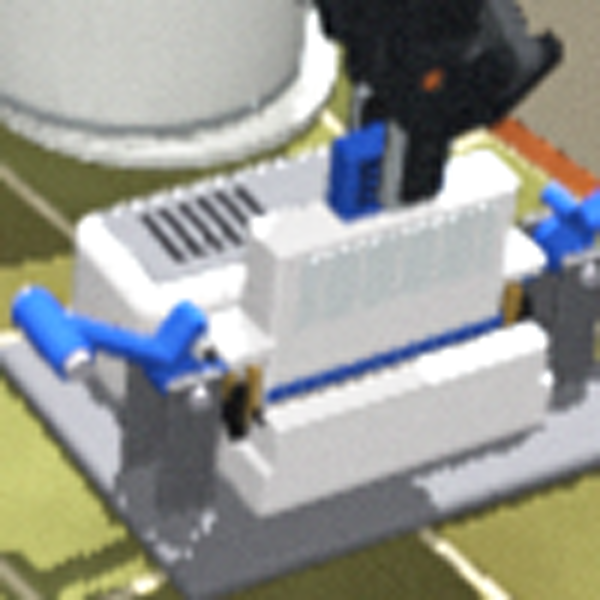

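```bash
python3 -m creep '0 -0.1 -0.1 0 0 0 0.8;0 -0.1 -0.1 0 0 0 0.8' ; python3 -c "
from h import *; import cv2
print(r.sense()['wrist_torque'])
im=imaging.snapshot('wrist')[:,:,::-1]
cv2.imwrite('pics/wd.png',cv2.resize(im[20:220,230:430],None,fx=3,fy=3,interpolation=cv2.INTER_CUBIC))
cv2.imwrite('pics/wd0.png',im)
"
```

```text
time: 11.2
tool_pos: [498.1, -116.5, 115.1]
tcp_rot: [179.9, 0.0, 81.9]
ft_force: [-0.1, -0.0, -2.3]
finger_gap: 13.2
[-0.00331516 -0.0407681  -0.00232343]
```

View pics/wd.png

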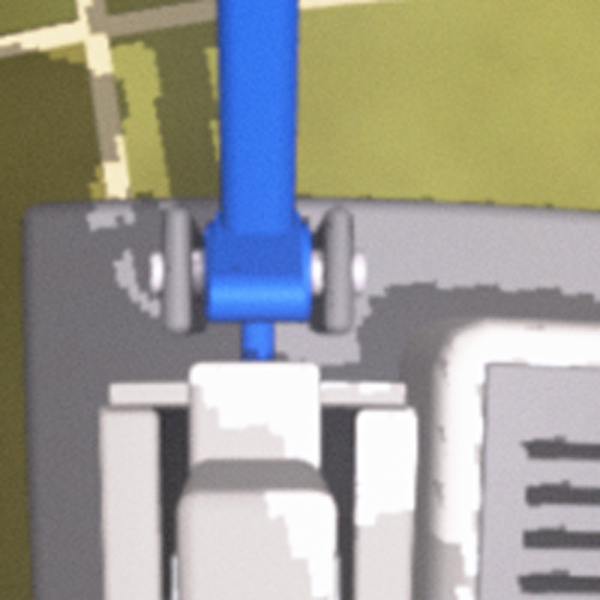

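```bash
python3 -m creep '0 0 0.05 0 0 0 1.6;0 0 0.05 0 0 0 2.2;0 0 0.05 0 0 0 3.2;0 0 0 0 0 0 4;0 0 -1 0 0 0 4;0 0 -3 0 0 0 4;0 0 -6 0 0 0 4;0 0 -9 0 0 0 4;0 0 -9 0 0 0 4' ; python3 -c "
from h import *; import cv2
im=imaging.snapshot('wrist')[:,:,::-1]
cv2.imwrite('pics/we.png',cv2.resize(im[0:400,180:480],None,fx=2,fy=2,interpolation=cv2.INTER_CUBIC)[:600])
im=imaging.snapshot('scene')[:,:,::-1]
cv2.imwrite('pics/se.png',cv2.resize(im[210:310,340:440],None,fx=6,fy=6,interpolation=cv2.INTER_CUBIC))
"
```

```text
time: 12.15
tool_pos: [500.7, -117.3, 211.2]
tcp_rot: [179.4, 0.1, 81.9]
ft_force: [0.8, 0.1, 0.0]
finger_gap: 40.0
```

View pics/we.png

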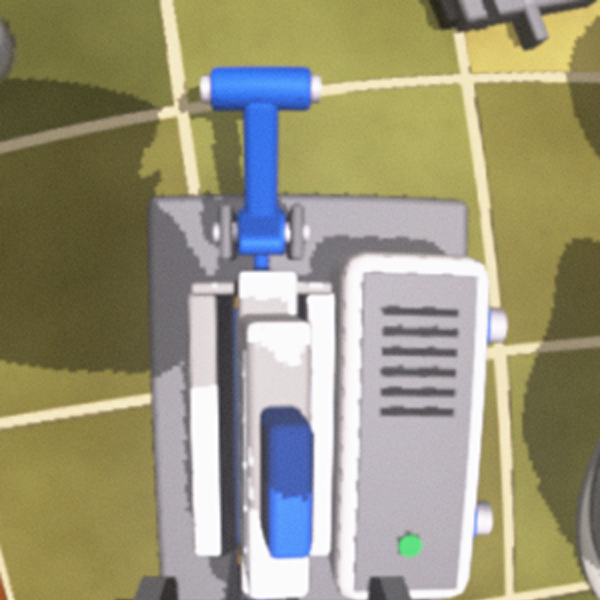

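View pics/se.png

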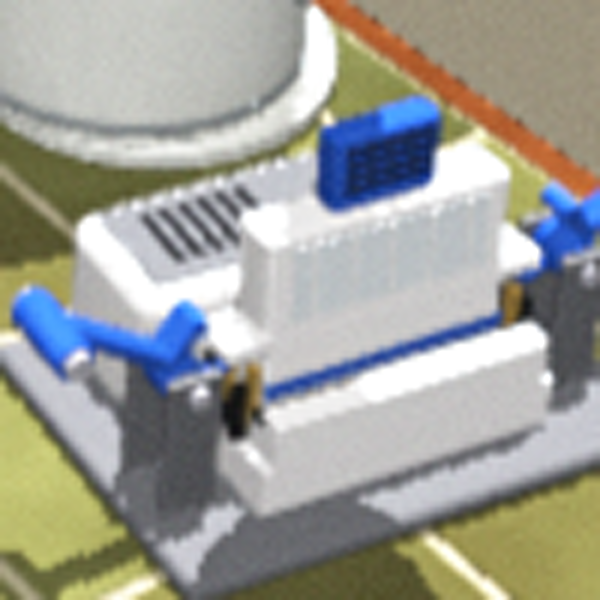

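```bash
python3 go.py 498 -117 190 81.9; python3 -c "
from h import *; import cv2
im=imaging.snapshot('wrist')[:,:,::-1]
cv2.imwrite('pics/wf.png',cv2.resize(im[100:340,230:390],None,fx=2.5,fy=2.5,interpolation=cv2.INTER_CUBIC)[:600])
im=imaging.snapshot('scene')[:,:,::-1]
cv2.imwrite('pics/sf.png',cv2.resize(im[215:295,360:440],None,fx=7,fy=7,interpolation=cv2.INTER_CUBIC))
print(r.sense())"
```

```text
t 12.25 d [-0.04 -0.07  1.65] a [0.2 0.1 0. ] dist 1.7
{'time': 12.35, 'joint_pos': array([-1.88863844e+01, -5.65813083e+00,  1.01371570e+02, -1.95135413e-02,
        8.42669880e+01, -1.08159202e+01]), 'qd': array([ 0.03854222,  0.63098611,  0.78438984,  0.03454276, -0.09203968,
        0.04311489]), 'joint_efforts': array([ 5.42905080e-03, -4.56162107e+01, -5.08709335e+01, -2.67508374e-03,
       -2.75986420e-02, -6.52239282e-05]), 'tool_pos': array([ 497.42237419, -116.19101021,  204.21504463]), 'tcp_rot': array([1.79984419e+02, 2.27444969e-02, 8.19314787e+01]), 'ft_force': array([ 0.51399254, -0.60112496, -0.90171519]), 'wrist_torque': array([0.0306007 , 0.03120651, 0.02745465]), 'finger_gap': 39.74465231781575}
```

View pics/wf.png

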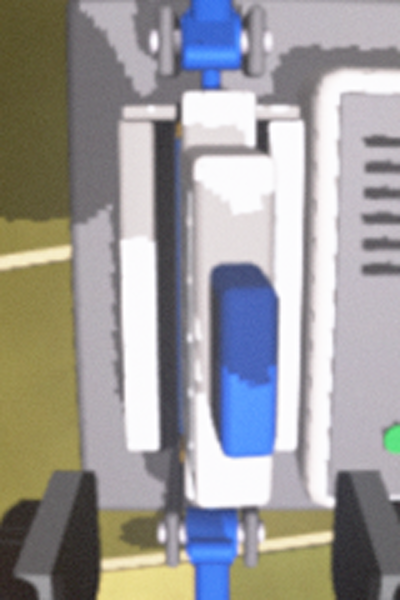

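View pics/sf.png

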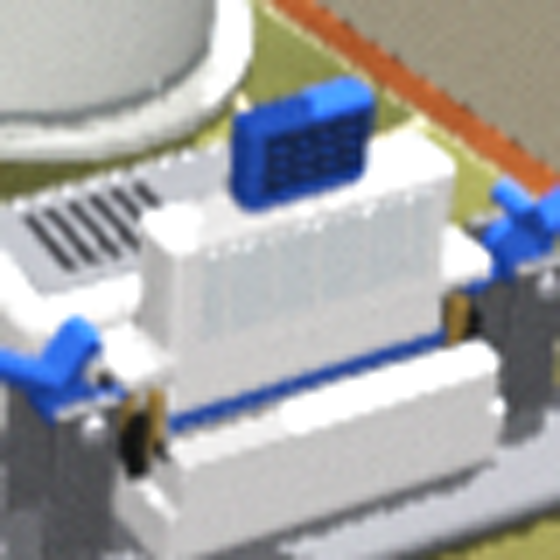

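```bash
cat > dk.py <<'E'
import sys
from h import *
from go import rows
o=np.array([498.2,-115.7,0]); R=rz(-8.1)
def to(x,y,z):
    p=R@np.array([x,y,z])+o; rows(*p,81.9)
def where():
    s=r.sense(); p=R.T@(s["tool_pos"]-o); f=R.T@s["ft_force"]
    print("t",round(s["time"],2),"dock pos",p.round(1),"F",f.round(1))
if __name__=="__main__":
    where()
    if len(sys.argv)>1: to(*map(float,sys.argv[1:]))
E
python3 dk.py 0 168 200
```

```text
t 12.35 dock pos [ -0.7  -0.6 204.2] F [ 0.6 -0.5 -0.9]
t 12.35 d [16.86  0.08  0.41] a [0. 0. 0.] dist 16.9
```

```bash
python3 -m creep '3 0 0 0 0 0 2;7 0 0 0 0 0 0;11 0 0.2 0 0 0 0;15 0 0.4 0 0 0 0;16.9 0.1 0.4 0 0 0 0;16.9 0.1 0.4 0 0 0 0;16.9 0.1 4 0 0 0 0;16.9 0.1 7.5 0 0 0 0;16.9 0.1 10 0 0 0 0;16.9 0.1 11.4 0 0 0 0;16.9 0.1 11.8 0 0 0 0;16.9 0.1 11.8 0 0 0 0'; python3 dk.py 0 152 88;  python3 -c "
from h import *; import cv2
im=imaging.snapshot('wrist')[:,:,::-1]
cv2.imwrite('pics/l0.png',im)
im=imaging.snapshot('scene')[:,:,::-1]
cv2.imwrite('pics/l0s.png',cv2.resize(im[190:320,325:475],None,fx=4,fy=4,interpolation=cv2.INTER_CUBIC))"
```

```text
time: 13.55
tool_pos: [522.0, 50.5, 86.1]
tcp_rot: [-180.0, 0.0, 81.9]
ft_force: [-0.5, 0.1, 1.2]
finger_gap: -0.2
t 13.55 dock pos [  0.2 167.9  86.1] F [-0.5 -0.   1.2]
t 13.55 d [-1.59 -0.02 -0.19] a [-0.  0.  0.] dist 1.6
```

View pics/l0.png

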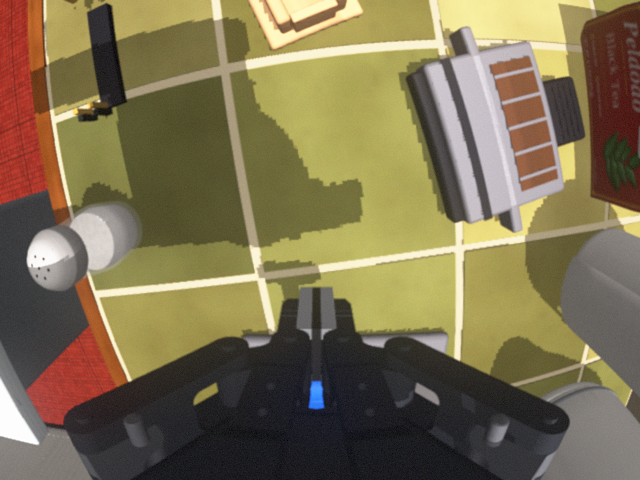

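View pics/l0s.png

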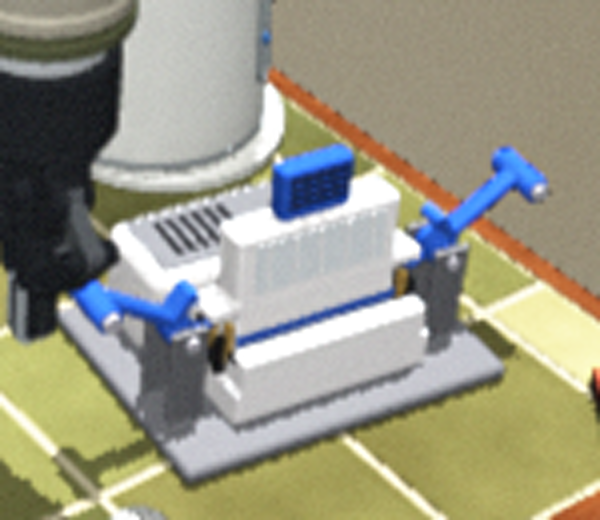

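```bash
python3 -m creep '-0.5 0 0 0 0 0 0;-1.0 0 0 0 0 0 0;-1.4 0 0 0 0 0 0;-1.4 0 0 0 0 0 0'; python3 dk.py;python3 -m creep '-0.2 0 0 0 0 0 0;-0.4 0 0 0 0 0 0;-0.4 0 0 0 0 0 0'; python3 dk.py
```

```text
time: 14.05
tool_pos: [521.4, 36.1, 88.0]
tcp_rot: [179.8, 0.0, 81.9]
ft_force: [-0.0, 0.7, -0.1]
finger_gap: 0.1
t 14.05 dock pos [  1.6 153.6  88. ] F [-0.1  0.7 -0.1]
time: 14.35
tool_pos: [520.9, 32.4, 88.0]
tcp_rot: [179.8, -0.0, 81.9]
ft_force: [-0.3, 2.3, 0.0]
finger_gap: -0.1
t 14.35 dock pos [  1.6 149.8  88. ] F [-0.6  2.2  0. ]
```

```bash
python3 -m creep '-0.2 0 -0.2 0 0 0 0;-0.4 0 -0.35 0 0 0 0;-0.6 0 -0.5 0 0 0 0;-0.8 0 -0.7 0 0 0 0;-0.8 0 -0.7 0 0 0 0'; python3 dk.py; python3 -m creep '-0.2 0 -0.15 0 0 0 0;-0.4 0 -0.3 0 0 0 0;-0.6 0 -0.5 0 0 0 0;-0.8 0 -0.6 0 0 0 0;-0.8 0 -0.6 0 0 0 0'; python3 dk.py
```

```text
time: 14.85
tool_pos: [519.8, 24.1, 95.4]
tcp_rot: [179.8, -0.0, 81.9]
ft_force: [0.6, 3.0, -0.1]
finger_gap: -0.0
t 14.85 dock pos [  1.7 141.4  95.4] F [ 0.2  3.1 -0.1]
time: 15.35
tool_pos: [518.6, 15.7, 101.5]
tcp_rot: [179.8, 0.0, 81.8]
ft_force: [0.4, 1.4, -0.3]
finger_gap: -0.1
t 15.35 dock pos [  1.6 133.  101.5] F [ 0.2  1.5 -0.3]
```

```bash
python3 -m creep '-0.2 0 -0.15 0 0 0 0;-0.4 0 -0.3 0 0 0 0;-0.6 0 -0.4 0 0 0 0;-0.8 0 -0.5 0 0 0 0;-0.8 0 -0.5 0 0 0 0'; python3 dk.py; python3 -m creep '-0.15 0 -0.1 0 0 0 0;-0.3 0 -0.15 0 0 0 0;-0.45 0 -0.2 0 0 0 0;-0.45 0 -0.2 0 0 0 0'; python3 dk.py;  python3 -c "
from h import *; import cv2
im=imaging.snapshot('scene')[:,:,::-1]
cv2.imwrite('pics/l1s.png',cv2.resize(im[190:320,325:475],None,fx=4,fy=4,interpolation=cv2.INTER_CUBIC))"
```

```text
time: 15.85
tool_pos: [517.4, 7.4, 106.7]
tcp_rot: [179.8, 0.0, 81.8]
ft_force: [0.1, 1.2, -0.4]
finger_gap: 0.3
t 15.85 dock pos [  1.7 124.6 106.7] F [-0.   1.2 -0.4]
time: 16.25
tool_pos: [516.7, 2.7, 108.7]
tcp_rot: [179.8, 0.0, 81.8]
ft_force: [0.1, 1.5, 0.2]
finger_gap: 0.3
t 16.25 dock pos [  1.6 119.9 108.7] F [-0.1  1.5  0.2]
```

View pics/l1s.png

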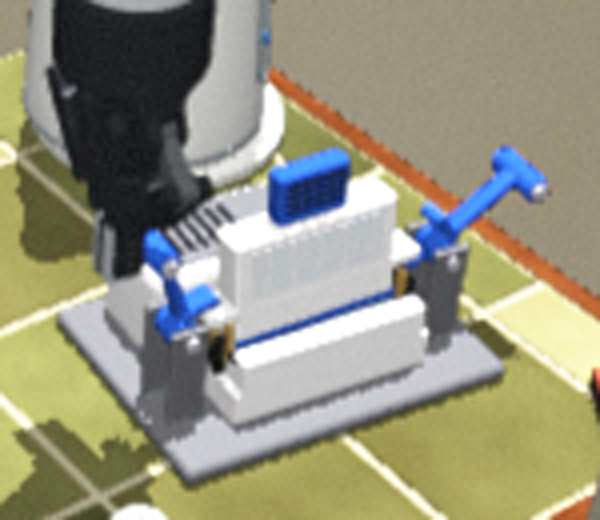

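```bash
python3 -m creep '-0.15 0 -0.1 0 0 0 0;-0.3 0 -0.15 0 0 0 0;-0.45 0 -0.2 0 0 0 0'; python3 dk.py; python3 -m creep '-0.15 0 -0.05 0 0 0 0;-0.3 0 -0.1 0 0 0 0;-0.4 0 -0.15 0 0 0 0'; python3 dk.py
```

```text
time: 16.6
tool_pos: [516.1, -1.8, 110.7]
tcp_rot: [179.8, 0.1, 81.8]
ft_force: [0.9, 2.4, -0.1]
finger_gap: 0.1
t 16.6 dock pos [  1.6 115.3 110.7] F [ 0.6  2.5 -0.1]
time: 16.9
tool_pos: [515.4, -5.9, 112.3]
tcp_rot: [179.8, 0.1, 81.8]
ft_force: [0.2, 2.9, 0.1]
finger_gap: -0.0
t 16.9 dock pos [  1.6 111.1 112.3] F [-0.2  2.9  0.1]
```

```bash
python3 -m creep '-0.15 0 -0.05 0 0 0 0;-0.3 0 -0.05 0 0 0 0'; python3 dk.py; python3 -m creep '-0.15 0 -0.05 0 0 0 0;-0.3 0 -0.05 0 0 0 0'; python3 dk.py
```

```text
time: 17.1
tool_pos: [515.0, -9.0, 112.9]
tcp_rot: [179.8, 0.1, 81.8]
ft_force: [0.1, 2.8, 0.3]
finger_gap: 0.1
t 17.1 dock pos [  1.6 108.  112.9] F [-0.3  2.8  0.3]
time: 17.3
tool_pos: [514.6, -12.1, 113.5]
tcp_rot: [179.8, 0.0, 81.8]
ft_force: [0.2, 2.4, -1.0]
finger_gap: -0.2
t 17.3 dock pos [  1.6 104.9 113.5] F [-0.1  2.4 -1. ]
```

```bash
python3 -m creep '-0.1 0 0 0 0 0 0;-0.2 0 0 0 0 0 0'; python3 dk.py; python3 -m creep '-0.1 0 0 0 0 0 0;-0.2 0 0 0 0 0 0'; python3 dk.py; python3 -c "
from h import *; import cv2
im=imaging.snapshot('scene')[:,:,::-1]
cv2.imwrite('pics/l2s.png',cv2.resize(im[190:320,325:475],None,fx=4,fy=4,interpolation=cv2.INTER_CUBIC))"
```

```text
time: 17.5
tool_pos: [514.3, -14.1, 113.5]
tcp_rot: [179.8, 0.0, 81.8]
ft_force: [0.5, 2.4, 0.4]
finger_gap: 0.1
t 17.5 dock pos [  1.7 102.8 113.5] F [0.1 2.4 0.4]
time: 17.7
tool_pos: [514.0, -16.1, 113.5]
tcp_rot: [179.8, 0.0, 81.8]
ft_force: [1.0, 3.1, -0.3]
finger_gap: 0.2
t 17.7 dock pos [  1.6 100.8 113.5] F [ 0.5  3.2 -0.3]
```

View pics/l2s.png

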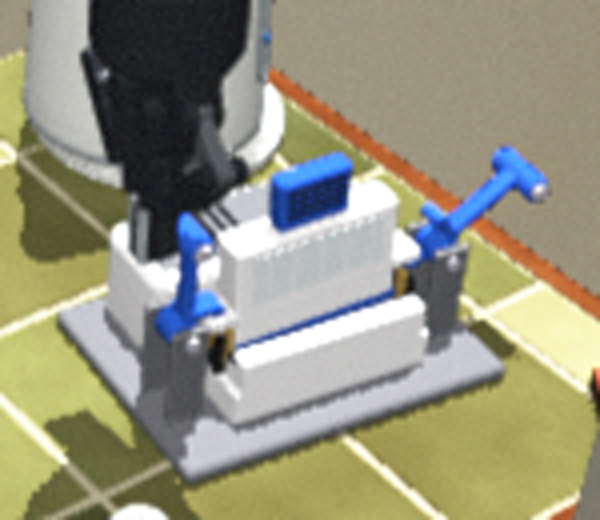

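Lever now upright, claw at the left ear, still light force. Continuing in 2 mm steps.

```bash
python3 -m creep '-0.1 0 0 0 0 0 0;-0.2 0 0 0 0 0 0'; python3 dk.py; python3 -m creep '-0.1 0 0 0 0 0 0;-0.2 0 0 0 0 0 0'; python3 dk.py
```

```text
time: 17.95
tool_pos: [513.7, -18.3, 113.4]
tcp_rot: [179.8, 0.0, 81.8]
ft_force: [-1.3, 2.5, -0.2]
finger_gap: -0.1
t 17.95 dock pos [  1.6  98.6 113.4] F [-1.6  2.3 -0.2]
time: 18.15
tool_pos: [513.4, -20.4, 113.4]
tcp_rot: [179.8, 0.0, 81.8]
ft_force: [0.9, 2.3, -0.5]
finger_gap: 0.4
t 18.15 dock pos [  1.6  96.5 113.4] F [ 0.6  2.4 -0.5]
```

```bash
python3 -m creep '-0.1 0 0 0 0 0 0;-0.2 0 0 0 0 0 0'; python3 dk.py; python3 -m creep '-0.1 0 0 0 0 0 0;-0.2 0 0 0 0 0 0'; python3 dk.py
```

```text
time: 18.35
tool_pos: [513.1, -22.4, 113.4]
tcp_rot: [179.8, 0.0, 81.8]
ft_force: [0.0, 2.7, -0.6]
finger_gap: -0.0
t 18.35 dock pos [  1.6  94.5 113.4] F [-0.3  2.7 -0.6]
time: 18.55
tool_pos: [512.8, -24.4, 113.4]
tcp_rot: [179.8, 0.0, 81.8]
ft_force: [0.2, 3.3, 0.1]
finger_gap: 0.3
t 18.55 dock pos [  1.6  92.4 113.4] F [-0.3  3.3  0.1]
```

```bash
python3 -c "
from h import *; import cv2
im=imaging.snapshot('scene')[:,:,::-1]
cv2.imwrite('pics/l3s.png',cv2.resize(im[220:300,350:430],None,fx=7,fy=7,interpolation=cv2.INTER_CUBIC))
im=imaging.snapshot('wrist')[:,:,::-1]
cv2.imwrite('pics/l3w.png',im)"
```

```text
(no output)
```

View pics/l3s.png

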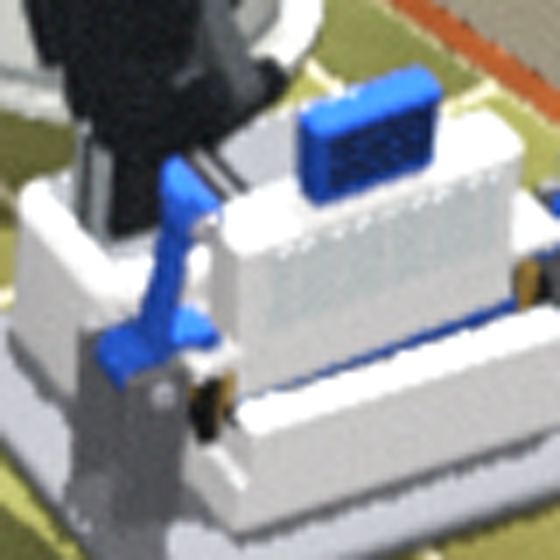

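View pics/l3w.png

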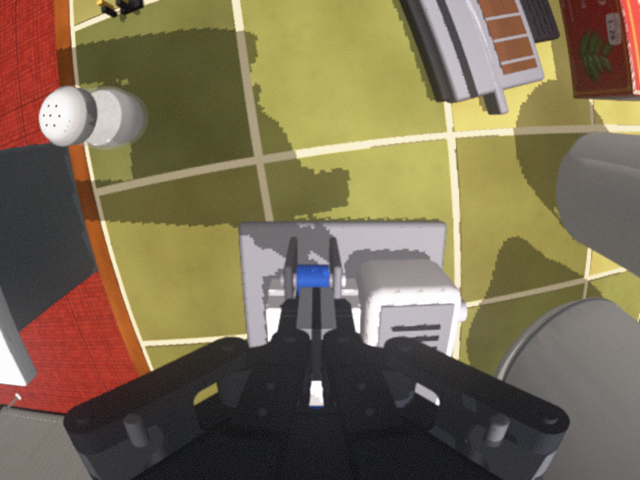

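```bash
python3 -m creep '-0.1 0 -0.1 0 0 0 0;-0.2 0 -0.2 0 0 0 0'; python3 dk.py; python3 -m creep '-0.1 0 0 0 0 0 0;-0.2 0 0 0 0 0 0'; python3 dk.py
```

```text
time: 18.85
tool_pos: [512.5, -26.5, 115.5]
tcp_rot: [179.8, 0.0, 81.8]
ft_force: [-0.1, 3.4, 0.6]
finger_gap: 0.4
t 18.85 dock pos [  1.6  90.3 115.5] F [-0.6  3.4  0.6]
time: 19.05
tool_pos: [512.2, -28.3, 115.6]
tcp_rot: [179.8, 0.0, 81.8]
ft_force: [1.6, 5.9, 0.3]
finger_gap: 0.2
t 19.05 dock pos [  1.6  88.5 115.6] F [0.7 6.1 0.3]
```

```bash
python3 -m creep '-0.1 0 0 0 0 0 0;-0.2 0 0 0 0 0 0'; python3 dk.py
```

```text
time: 19.25
tool_pos: [512.0, -29.6, 115.6]
tcp_rot: [179.8, -0.1, 81.8]
ft_force: [1.5, 9.1, -0.2]
finger_gap: 0.2
t 19.25 dock pos [  1.6  87.2 115.6] F [ 0.2  9.2 -0.2]
```

```bash
python3 -m creep '-0.1 0 0 0 0 0 0;-0.2 0 0 0 0 0 0'; python3 dk.py
```

```text
time: 19.45
tool_pos: [511.9, -30.5, 115.5]
tcp_rot: [179.8, -0.2, 81.8]
ft_force: [2.5, 10.5, 0.2]
finger_gap: -0.0
t 19.45 dock pos [  1.5  86.3 115.5] F [ 1.  10.8  0.2]
```

```bash
python3 -m creep '-0.1 0 0 0 0 0 0;-0.2 0 0 0 0 0 0'; python3 dk.py
```

```text
time: 19.65
tool_pos: [511.8, -31.1, 115.5]
tcp_rot: [179.8, -0.3, 81.9]
ft_force: [1.5, 11.1, -0.3]
finger_gap: -0.0
t 19.65 dock pos [  1.6  85.7 115.5] F [-0.  11.3 -0.3]
```

```bash
python3 -m creep '-0.2 0 0 0 0 0 0;-0.3 0 0 0 0 0 0'; python3 dk.py
```

```text
time: 19.85
tool_pos: [511.7, -32.1, 115.5]
tcp_rot: [179.8, -0.5, 81.9]
ft_force: [2.4, 14.6, -0.1]
finger_gap: -0.0
t 19.85 dock pos [  1.6  84.6 115.5] F [ 0.3 14.8 -0.1]
```

```bash
python3 -m creep '-0.2 0 0 0 0 0 0;-0.35 0 0 0 0 0 0'; python3 dk.py;  python3 -c "
from h import *; import cv2
im=imaging.snapshot('scene')[:,:,::-1]
cv2.imwrite('pics/l4s.png',cv2.resize(im[220:300,350:430],None,fx=7,fy=7,interpolation=cv2.INTER_CUBIC))"
```

```text
time: 20.05
tool_pos: [511.5, -33.2, 115.4]
tcp_rot: [179.8, -0.8, 81.9]
ft_force: [3.0, 16.4, -0.0]
finger_gap: -0.1
t 20.05 dock pos [  1.5  83.6 115.4] F [ 0.7 16.7 -0. ]
```

View pics/l4s.png

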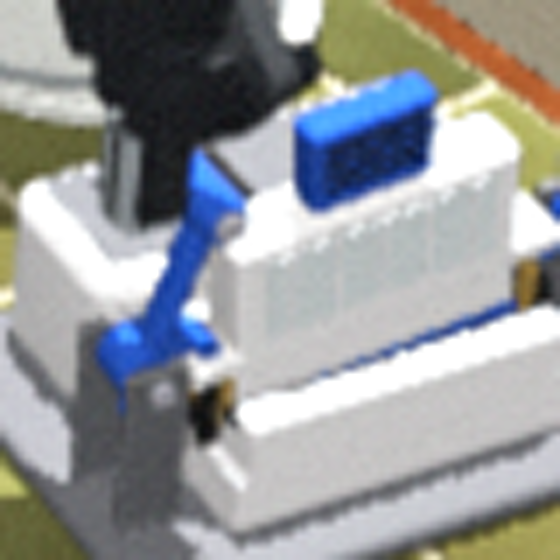

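```bash
python3 -m creep '0.5 0 0 0 0 0 0;1.5 0 0 0 0 0 0;3 0 0 0 0 0 0;5 0 -2 0 0 0 0;5 0 -6 0 0 0 0;4 0 -9 0 0 0 0;4 0 -9 0 0 0 0'; python3 dk.py 0 -168 200; python3 -c "
from h import *; import cv2
im=imaging.snapshot('scene')[:,:,::-1]
cv2.imwrite('pics/l5s.png',cv2.resize(im[210:310,340:440],None,fx=6,fy=6,interpolation=cv2.INTER_CUBIC))
im=imaging.snapshot('wrist')[:,:,::-1]
cv2.imwrite('pics/l5w.png',im)"
```

```text
time: 20.8
tool_pos: [519.4, 4.8, 211.6]
tcp_rot: [179.3, -0.7, 82.0]
ft_force: [1.3, -0.3, 1.1]
finger_gap: -0.1
t 20.8 dock pos [  4.1 122.3 211.6] F [ 1.3 -0.1  1.1]
t 20.8 d [-29.05  -0.44   0.78] a [ 0.7 -0.7  0.1] dist 29.1
```

View pics/l5s.png

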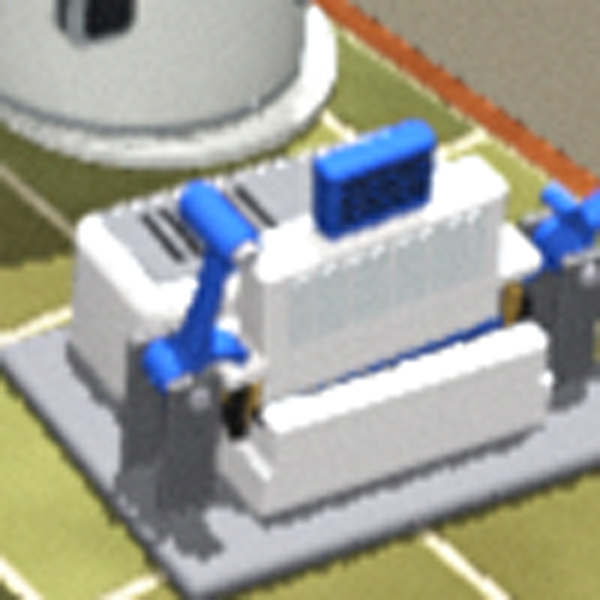

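View pics/l5w.png

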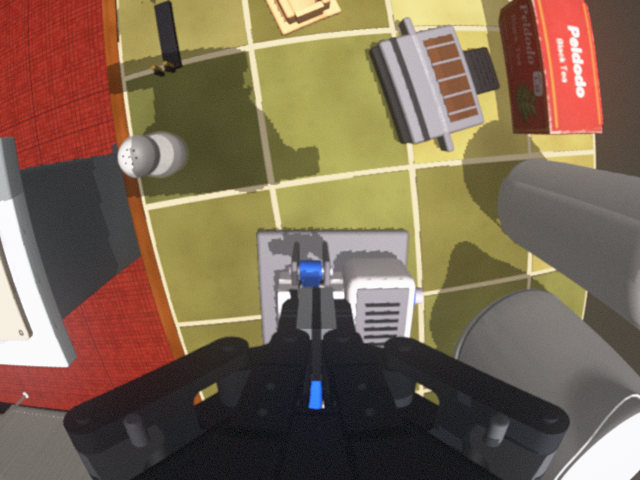

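```bash
python3 -m creep '-3 0 0.8 0.7 -0.7 0 0;-7 0 0.8 0.7 -0.7 0 0;-11 -0.1 0.8 0.7 -0.7 0 0;-15 -0.2 0.8 0.7 -0.7 0 0;-19 -0.3 0.8 0.7 -0.7 0 0;-23 -0.4 0.8 0.7 -0.7 0 0;-26 -0.4 0.8 0.7 -0.7 0 0;-28.5 -0.4 0.8 0.7 -0.7 0 0;-29 -0.4 0.8 0.7 -0.7 0 0;-29 -0.4 0.8 0.7 -0.7 0 0'; python3 dk.py 0 -168 88; python3 -c "
from h import *; import cv2
im=imaging.snapshot('wrist')[:,:,::-1]
cv2.imwrite('pics/r0w.png',im)
cv2.imwrite('pics/r0wc.png',cv2.resize(im[20:260,220:420],None,fx=2.5,fy=2.5,interpolation=cv2.INTER_CUBIC))"
```

```text
time: 21.9
tool_pos: [471.9, -280.8, 193.2]
tcp_rot: [-179.5, -0.1, 81.9]
ft_force: [-0.2, 0.7, 0.1]
finger_gap: -0.3
t 21.9 dock pos [  -2.8 -167.2  193.2] F [-0.3  0.6  0.1]
t 21.9 d [-0.11  0.37 10.52] a [-0.5 -0.1 -0. ] dist 10.5
```

View pics/r0wc.png

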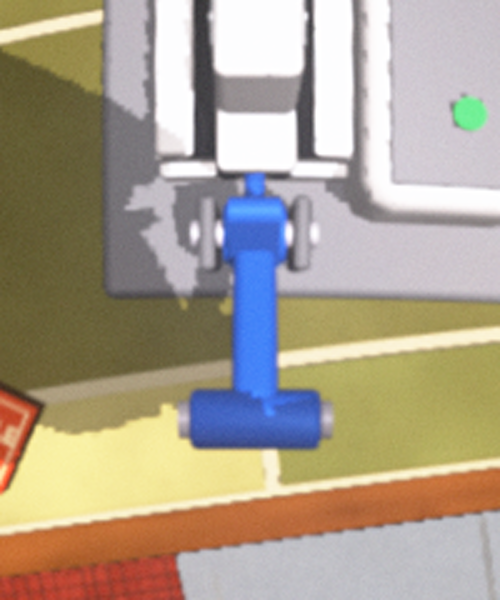

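View pics/r0w.png

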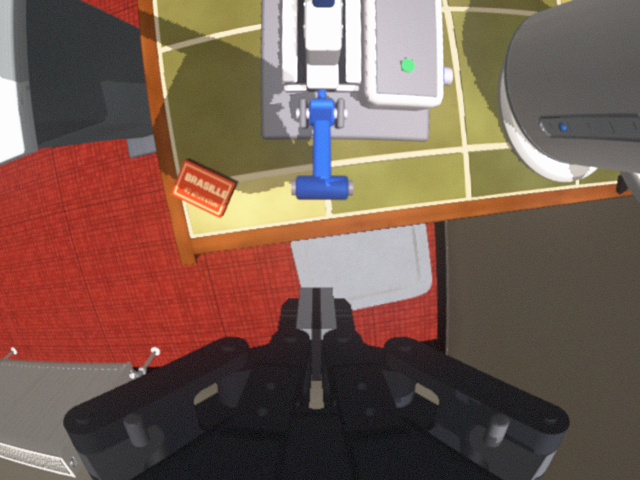

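```bash
python3 -m creep '-0.1 0.4 3.5 -0.5 0 0 0;-0.1 0.4 7 -0.5 0 0 0;-0.1 0.4 9.5 -0.5 0 0 0;-0.1 0.4 10.3 -0.5 0 0 0;-0.1 0.4 10.5 -0.5 0 0 0;-0.1 0.4 10.5 -0.5 0 0 0'; python3 dk.py 0 -154 88;python3 -m creep '0.5 0 0 0 0 0 0;1.0 0 0 0 0 0 0;1.4 0 0 0 0 0 0;1.4 0 0 0 0 0 0'; python3 dk.py
```

```text
time: 22.55
tool_pos: [476.0, -281.0, 89.6]
tcp_rot: [179.9, -0.1, 82.0]
ft_force: [-0.4, -0.3, 0.3]
finger_gap: 0.1
t 22.55 dock pos [   1.3 -166.8   89.6] F [-0.4 -0.3  0.3]
t 22.55 d [ 1.28 -0.13  0.16] a [ 0.1 -0.1  0.1] dist 1.3
time: 22.95
tool_pos: [478.3, -266.7, 90.1]
tcp_rot: [179.9, -0.1, 82.0]
ft_force: [0.0, 0.3, -0.7]
finger_gap: 0.1
t 22.95 dock pos [   1.6 -152.3   90.1] F [-0.   0.3 -0.7]
```

```bash
python3 -m creep '0.2 0 0 0 0 0 0;0.4 0 0 0 0 0 0'; python3 dk.py; python3 -m creep '0.2 0 -0.15 0 0 0 0;0.4 0 -0.3 0 0 0 0;0.6 0 -0.5 0 0 0 0'; python3 dk.py
```

```text
time: 23.15
tool_pos: [479.0, -263.3, 90.5]
tcp_rot: [179.8, -0.0, 82.0]
ft_force: [0.2, -5.3, 1.1]
finger_gap: 0.0
t 23.15 dock pos [   1.8 -148.8   90.5] F [ 1.  -5.2  1.1]
time: 23.45
tool_pos: [479.7, -257.5, 95.7]
tcp_rot: [179.8, -0.0, 82.0]
ft_force: [-1.1, -4.4, 0.9]
finger_gap: 0.3
t 23.45 dock pos [   1.7 -143.    95.7] F [-0.5 -4.5  0.9]
```

```bash
python3 -m creep '0.2 0 -0.2 0 0 0 0;0.4 0 -0.35 0 0 0 0;0.6 0 -0.5 0 0 0 0;0.8 0 -0.65 0 0 0 0'; python3 dk.py;  python3 -m creep '0.2 0 -0.15 0 0 0 0;0.4 0 -0.3 0 0 0 0;0.6 0 -0.4 0 0 0 0;0.8 0 -0.5 0 0 0 0'; python3 dk.py
```

```text
time: 23.85
tool_pos: [480.9, -249.4, 102.3]
tcp_rot: [179.8, -0.0, 82.0]
ft_force: [-0.5, -2.6, 0.3]
finger_gap: 0.1
t 23.85 dock pos [   1.7 -134.8  102.3] F [-0.1 -2.6  0.3]
time: 24.25
tool_pos: [482.0, -241.2, 107.4]
tcp_rot: [179.8, -0.0, 82.0]
ft_force: [-0.8, -2.7, -0.5]
finger_gap: 0.3
t 24.25 dock pos [   1.7 -126.5  107.4] F [-0.4 -2.8 -0.5]
```

```bash
python3 -m creep '0.2 0 -0.1 0 0 0 0;0.4 0 -0.2 0 0 0 0;0.6 0 -0.3 0 0 0 0;0.7 0 -0.35 0 0 0 0'; python3 dk.py;  python3 -m creep '0.2 0 -0.05 0 0 0 0;0.4 0 -0.1 0 0 0 0;0.5 0 -0.15 0 0 0 0'; python3 dk.py
```

```text
time: 24.65
tool_pos: [483.0, -234.0, 111.0]
tcp_rot: [179.8, -0.0, 82.0]
ft_force: [-0.3, -3.1, 0.5]
finger_gap: -0.0
t 24.65 dock pos [   1.7 -119.3  111. ] F [ 0.2 -3.1  0.5]
time: 24.95
tool_pos: [483.7, -228.8, 112.5]
tcp_rot: [179.8, -0.0, 82.0]
ft_force: [0.6, -2.6, -1.2]
finger_gap: 0.3
t 24.95 dock pos [   1.6 -114.   112.5] F [ 1.  -2.5 -1.2]
```

```bash
python3 -m creep '0.15 0 -0.05 0 0 0 0;0.3 0 -0.1 0 0 0 0'; python3 dk.py;  python3 -m creep '0.15 0 0 0 0 0 0;0.3 0 0 0 0 0 0'; python3 dk.py
```

```text
time: 25.15
tool_pos: [484.2, -225.7, 113.5]
tcp_rot: [179.8, -0.0, 82.0]
ft_force: [0.2, -2.0, 0.3]
finger_gap: -0.3
t 25.15 dock pos [   1.6 -110.9  113.5] F [ 0.5 -1.9  0.3]
time: 25.35
tool_pos: [484.6, -222.6, 113.5]
tcp_rot: [179.8, -0.0, 82.0]
ft_force: [-0.6, -2.9, -0.5]
finger_gap: 0.1
t 25.35 dock pos [   1.6 -107.8  113.5] F [-0.2 -3.  -0.5]
```

```bash
python3 -m creep '0.1 0 0 0 0 0 0;0.2 0 0 0 0 0 0'; python3 dk.py;  python3 -m creep '0.1 0 0 0 0 0 0;0.2 0 0 0 0 0 0'; python3 dk.py; python3 -c "
from h import *; import cv2
im=imaging.snapshot('wrist')[:,:,::-1]
cv2.imwrite('pics/r1w.png',cv2.resize(im[0:320,200:440],None,fx=1.8,fy=1.8,interpolation=cv2.INTER_CUBIC))"
```

```text
time: 25.55
tool_pos: [485.0, -220.5, 113.5]
tcp_rot: [179.8, -0.0, 82.0]
ft_force: [0.0, -2.1, 0.5]
finger_gap: 0.0
t 25.55 dock pos [   1.7 -105.6  113.5] F [ 0.3 -2.1  0.5]
time: 25.75
tool_pos: [485.2, -218.5, 113.5]
tcp_rot: [179.8, -0.0, 82.0]
ft_force: [-0.1, -2.6, 0.4]
finger_gap: 0.2
t 25.75 dock pos [   1.6 -103.6  113.5] F [ 0.2 -2.6  0.4]
```

View pics/r1w.png

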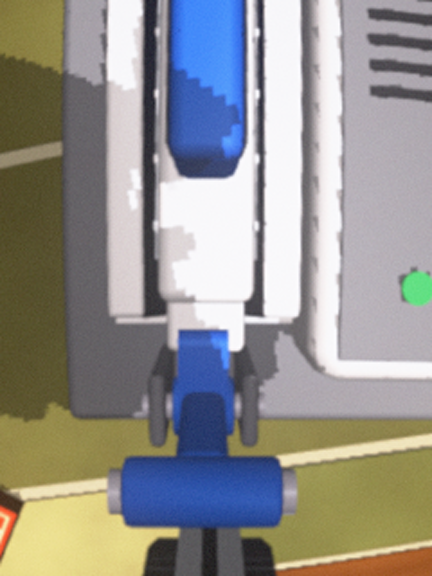

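```bash
python3 -m creep '0.1 0 0 0 0 0 0;0.2 0 0 0 0 0 0'; python3 dk.py;  python3 -m creep '0.1 0 0 0 0 0 0;0.2 0 0 0 0 0 0'; python3 dk.py
```

```text
time: 26.0
tool_pos: [485.5, -216.4, 113.6]
tcp_rot: [179.8, -0.0, 82.0]
ft_force: [-0.6, -2.9, 0.8]
finger_gap: 0.0
t 26.0 dock pos [   1.7 -101.4  113.6] F [-0.2 -2.9  0.8]
time: 26.2
tool_pos: [485.8, -214.3, 113.5]
tcp_rot: [179.8, -0.0, 82.0]
ft_force: [0.7, -2.2, 0.3]
finger_gap: -0.0
t 26.2 dock pos [  1.6 -99.4 113.5] F [ 1.  -2.1  0.3]
```

```bash
python3 -m creep '0.1 0 0 0 0 0 0;0.2 0 0 0 0 0 0'; python3 dk.py;  python3 -m creep '0.1 0 0 0 0 0 0;0.2 0 0 0 0 0 0'; python3 dk.py
```

```text
time: 26.4
tool_pos: [486.1, -212.3, 113.5]
tcp_rot: [179.8, -0.0, 82.0]
ft_force: [-0.0, -3.6, -0.2]
finger_gap: -0.1
t 26.4 dock pos [  1.6 -97.3 113.5] F [ 0.5 -3.5 -0.2]
time: 26.6
tool_pos: [486.4, -210.2, 113.5]
tcp_rot: [179.8, -0.0, 82.0]
ft_force: [-0.5, -2.5, -0.8]
finger_gap: 0.0
t 26.6 dock pos [  1.6 -95.2 113.5] F [-0.1 -2.6 -0.8]
```

```bash
python3 -m creep '0.1 0 -0.1 0 0 0 0;0.2 0 -0.2 0 0 0 0'; python3 dk.py;  python3 -m creep '0.1 0 0 0 0 0 0;0.2 0 0 0 0 0 0'; python3 dk.py
```

```text
time: 26.8
tool_pos: [486.7, -208.2, 115.6]
tcp_rot: [179.8, -0.0, 82.0]
ft_force: [-0.9, -2.4, -0.2]
finger_gap: -0.1
t 26.8 dock pos [  1.6 -93.2 115.6] F [-0.5 -2.5 -0.2]
time: 27.0
tool_pos: [487.0, -206.1, 115.7]
tcp_rot: [179.8, -0.0, 82.0]
ft_force: [-0.5, -4.0, 0.1]
finger_gap: 0.2
t 27.0 dock pos [  1.6 -91.1 115.7] F [ 0.1 -4.   0.1]
```

```bash
python3 -m creep '0.1 0 0 0 0 0 0;0.2 0 0 0 0 0 0'; python3 dk.py
```

```text
time: 27.2
tool_pos: [487.2, -204.1, 115.7]
tcp_rot: [179.8, -0.0, 82.0]
ft_force: [-0.6, -4.1, -0.2]
finger_gap: 0.2
t 27.2 dock pos [  1.6 -89.1 115.7] F [-0.  -4.1 -0.2]
```

```bash
python3 -m creep '0.1 0 0 0 0 0 0;0.2 0 0 0 0 0 0'; python3 dk.py
```

```text
time: 27.4
tool_pos: [487.5, -202.1, 115.7]
tcp_rot: [179.8, -0.0, 82.0]
ft_force: [-0.5, -4.5, -0.6]
finger_gap: -0.3
t 27.4 dock pos [  1.6 -87.1 115.7] F [ 0.1 -4.5 -0.6]
```

```bash
python3 -m creep '0.1 0 0 0 0 0 0;0.2 0 0 0 0 0 0'; python3 dk.py
```

```text
time: 27.6
tool_pos: [487.8, -200.7, 115.8]
tcp_rot: [179.8, 0.1, 82.0]
ft_force: [-0.9, -7.8, -1.1]
finger_gap: -0.1
t 27.6 dock pos [  1.6 -85.6 115.8] F [ 0.2 -7.8 -1.1]
```

Force rising; keep feeling for the stop.

```bash
python3 -m creep '0.1 0 0 0 0 0 0;0.2 0 0 0 0 0 0'; python3 dk.py
```

```text
time: 27.8
tool_pos: [487.9, -199.8, 115.9]
tcp_rot: [179.8, 0.2, 82.0]
ft_force: [-1.9, -8.9, -0.1]
finger_gap: -0.2
t 27.8 dock pos [  1.7 -84.7 115.9] F [-0.6 -9.1 -0.1]
```

```bash
python3 -m creep '0.1 0 0 0 0 0 0;0.25 0 0 0 0 0 0'; python3 dk.py
```

```text
time: 28.0
tool_pos: [488.1, -198.7, 116.2]
tcp_rot: [179.8, 0.3, 81.9]
ft_force: [-3.1, -11.7, 0.1]
finger_gap: 0.3
t 28.0 dock pos [  1.7 -83.6 116.2] F [ -1.4 -12.1   0.1]
```

```bash
python3 -m creep '0.15 0 0 0 0 0 0;0.3 0 0 0 0 0 0'; python3 dk.py
```

```text
time: 28.2
tool_pos: [488.3, -197.8, 116.6]
tcp_rot: [179.8, 0.5, 81.9]
ft_force: [-3.4, -13.6, -0.0]
finger_gap: 0.0
t 28.2 dock pos [  1.7 -82.6 116.6] F [ -1.4 -13.9  -0. ]
```

```bash
python3 -m creep '0.2 0 0.2 0 0 0 0;0.35 0 0.2 0 0 0 0'; python3 dk.py
```

```text
time: 28.4
tool_pos: [488.4, -196.8, 115.0]
tcp_rot: [179.8, 0.8, 81.9]
ft_force: [-3.3, -17.0, -0.6]
finger_gap: 0.1
t 28.4 dock pos [  1.7 -81.6 115. ] F [ -0.9 -17.3  -0.6]
```

```bash
python3 -m creep '-0.5 0 0 0 0 0 0;-1.5 0 0 0 0 0 0;-3 0 0 0 0 0 0;-5 0 -2 0 0 0 0;-5 0 -6 0 0 0 0;-4 0 -10 0 0 0 0;-4 0 -10 0 0 0 0;-4 0 -10 0 0 0 0'; python3 dk.py -30 -60 215; python3 -c "
from h import *; import cv2
im=imaging.snapshot('scene')[:,:,::-1]
cv2.imwrite('pics/z0s.png',cv2.resize(im[210:310,340:440],None,fx=6,fy=6,interpolation=cv2.INTER_CUBIC))
im=imaging.snapshot('wrist')[:,:,::-1]
cv2.imwrite('pics/z0w.png',cv2.resize(im[0:300,220:420],None,fx=2,fy=2,interpolation=cv2.INTER_CUBIC))"
```

```text
time: 29.2
tool_pos: [483.3, -235.7, 216.9]
tcp_rot: [179.6, 0.8, 81.9]
ft_force: [0.2, -0.6, -0.4]
finger_gap: 0.0
t 29.2 dock pos [   2.1 -120.9  216.9] F [ 0.2 -0.6 -0.4]
t 29.2 d [ 6.09 -3.22  0.08] a [ 0.4  0.8 -0. ] dist 6.9
```

View pics/z0s.png

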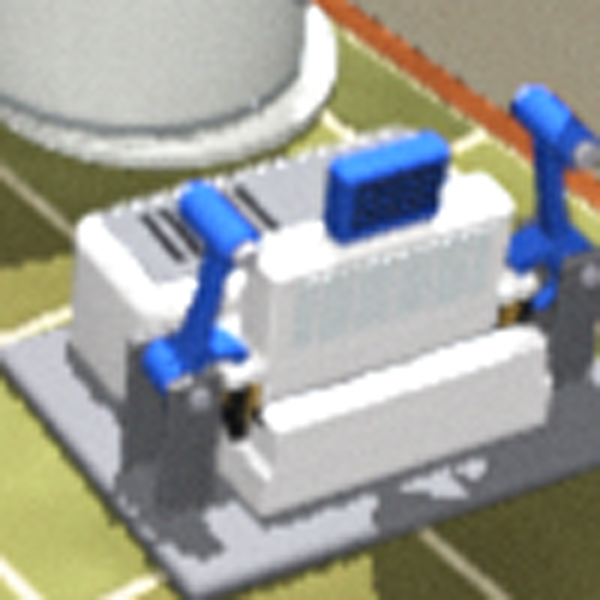

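View pics/z0w.png

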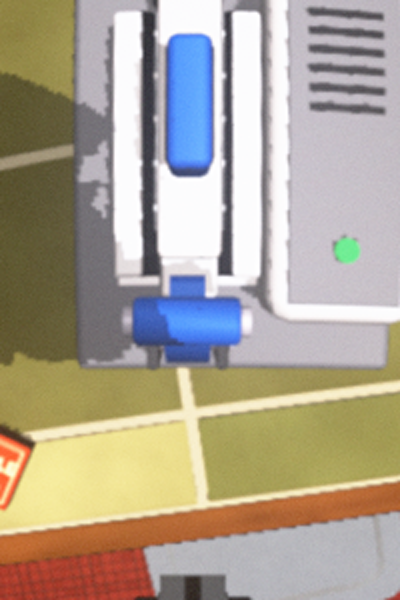

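```bash
python3 -m creep '4 0 -0.5 0.4 0.8 0 0;8 0 -0.5 0.4 0.8 0 0;12 0 -0.5 0.4 0.8 0 0;16 0 -0.5 0.4 0.8 0 0;20 0 -0.5 0.4 0.8 0 0;23 0 0 0.4 0.8 0 0;24 0 1 0.4 0.8 0 0;24 0 4 0.4 0.8 0 0;24 0 7 0.4 0.8 0 0;24 0 9.3 0.4 0.8 0 0;24 0 10.2 0.4 0.8 0 0;24 0 10.2 0.4 0.8 0 0'; python3 dk.py 1.6 92 115.5
```

```text
time: 30.5
tool_pos: [514.0, 0.8, 106.6]
tcp_rot: [-179.5, -0.0, 81.8]
ft_force: [0.1, 0.5, -0.1]
finger_gap: -0.0
t 30.5 dock pos [ -0.8 117.6 106.6] F [ 0.1  0.5 -0.1]
t 30.5 d [-2.56  0.24 -0.9 ] a [-0.5 -0.  -0.1] dist 2.7
```

```bash
python3 -m creep '-0.5 0.2 -0.9 -0.5 0 0 0;-1.5 0.2 -0.9 -0.5 0 0 0;-2.3 0.2 -0.9 -0.5 0 0 0;-2.5 0.2 -0.9 -0.5 0 0 0'; python3 dk.py; python3 -m creep '-0.2 0 0 0 0 0 0;-0.4 0 0 0 0 0 0;-0.5 0 0 0 0 0 0'; python3 dk.py
```

```text
time: 30.9
tool_pos: [513.0, -25.6, 116.6]
tcp_rot: [179.9, -0.0, 81.8]
ft_force: [-0.3, 0.2, 0.3]
finger_gap: 0.1
t 30.9 dock pos [  2.   91.3 116.6] F [-0.4  0.1  0.3]
time: 31.2
tool_pos: [512.6, -29.6, 116.8]
tcp_rot: [179.9, -0.2, 81.8]
ft_force: [1.9, 7.1, 0.5]
finger_gap: -0.2
t 31.2 dock pos [  2.1  87.3 116.8] F [0.9 7.3 0.5]
```

```bash
python3 -m creep '-0.15 0 0 0 0 0 0;-0.3 0 0 0 0 0 0'; python3 dk.py
```

```text
time: 31.4
tool_pos: [512.4, -30.8, 116.8]
tcp_rot: [179.9, -0.3, 81.8]
ft_force: [2.4, 9.7, 0.6]
finger_gap: 0.1
t 31.4 dock pos [  2.1  86.1 116.8] F [1.  9.9 0.6]
```

```bash
python3 -m creep '-0.2 0 0.1 0 0 0 0;-0.35 0 0.1 0 0 0 0'; python3 dk.py
```

```text
time: 31.6
tool_pos: [512.1, -31.9, 115.7]
tcp_rot: [179.9, -0.6, 81.9]
ft_force: [2.9, 12.6, 0.2]
finger_gap: -0.1
t 31.6 dock pos [  2.   84.9 115.7] F [ 1.1 12.9  0.2]
```

```bash
python3 -m creep '-0.15 0 0 0 0 0 0;-0.3 0 0 0 0 0 0'; python3 dk.py; python3 -m creep '0.5 0 0 0 0 0 0;1.5 0 0 0 0 0 0;3 0 0 0 0 0 0;5 0 -2 0 0 0 0;5 0 -6 0 0 0 0;5 0 -10 0 0 0 0;5 0 -13 0 0 0 0;5 0 -13 0 0 0 0;5 0 -13 0 0 0 0'; python3 dk.py; python3 -c "
from h import *; import cv2
im=imaging.snapshot('scene')[:,:,::-1]
cv2.imwrite('pics/z1full.png',im)
cv2.imwrite('pics/z1s.png',cv2.resize(im[210:310,340:440],None,fx=6,fy=6,interpolation=cv2.INTER_CUBIC))"
```

```text
time: 31.8
tool_pos: [512.1, -32.4, 115.7]
tcp_rot: [179.9, -0.8, 81.9]
ft_force: [2.4, 14.3, -0.5]
finger_gap: -0.2
t 31.8 dock pos [  2.   84.5 115.7] F [ 0.4 14.5 -0.5]
time: 32.7
tool_pos: [519.2, 16.1, 247.2]
tcp_rot: [179.8, -0.8, 81.9]
ft_force: [-0.4, 0.9, -0.1]
finger_gap: -0.1
t 32.7 dock pos [  2.2 133.4 247.2] F [-0.5  0.9 -0.1]
```

View pics/z1s.png

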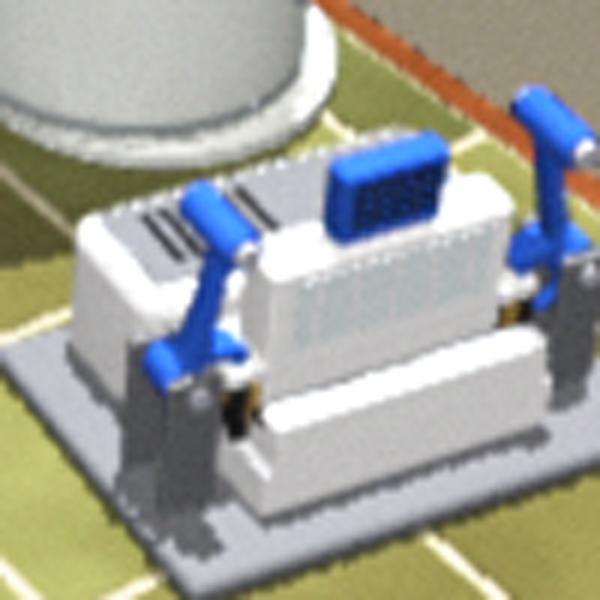

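View pics/z1full.png

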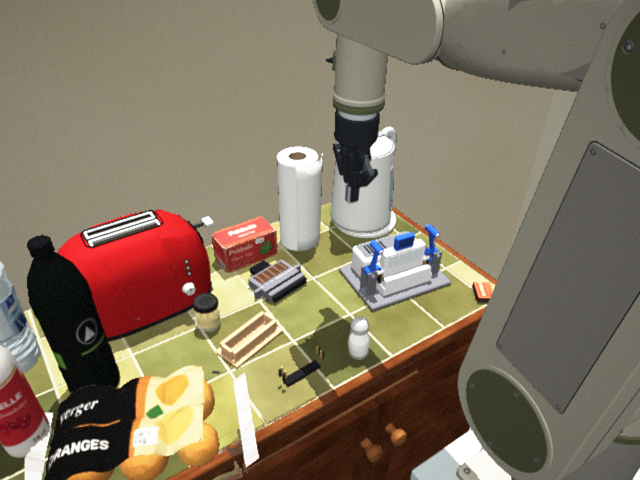

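```bash
python3 -c "
from bench import r
r.hand_in(); s=r.sense(); print(s['time'],s['ft_force'])"
```

```text
the job is handed in; nothing more can be done
the job is handed in; nothing more can be done
```

The new cassette is fitted in the larger (real) filter unit. Both levers were swung in to a hard stop, left first, then right, and I handed in at about 33 s with the arm clear of everything.

- **Stops:** Each lever moved lightly at 2–4 N, then stiffened sharply. I pushed the left to about 16.7 N and the right to about 17.3 N. A re-check of the left afterwards gave the same force curve, up to 14.5 N. The force readings I took while pushing stayed under 25 N; I read the force after each short move, not continuously.
- **Last pictures:** The cassette looks upright and level, with its blue stripe hidden along the full slot. The wooden holder is empty, and the other things on the counter look unmoved.
- **What was off:** While lowering I felt a stiff contact of about 12 N with the cassette nearly down, so I backed off slightly and let go there. It then leaned about 5° towards the housing, probably because it was resting on the lever toes. It stood straight again once the left lever was in.
- **Uncertain points:** The camera estimates of the unit's position differed by about 3 mm. At the full push both levers were at about -0.3 rad by my geometry. That is slightly past the stated range of stops, though they began to stiffen at about -0.2 rad. I could not read the port depth directly; that both ends are home rests on the felt stops and the pictures.

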